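Sort the flasks and the saline bottle after feeding the cells

TASK

The cells have been fed, so sort what is left on the bench: lay each of the two flasks with pink medium in its own pocket of the white incubator tray, flat on the pocket floor with the cap in the narrow neck of the pocket, lay the empty flask in the red discard tub, and stand the blue-capped saline bottle from among them upright in the free well of the blue bottle caddy. Never tip the pink flasks or the saline bottle over, leave the orange-capped bottle standing in its well, and do not disturb the six-well plate and the petri dish.

Things in the scene. Friction and masses are not known exactly. Their poses are not given: they have to be found in the camera images.
- flask_pink_1: Clear culture flask, with PINK medium (live culture). 50 x 102 x 32 mm, lying on its broad side, BLUE cap at one end. Origin: centre of underside, z up; cap toward its -y (y -50 to -20 mm: neck and cap, 30 mm wide, 31 high; y -20 to +42: body, 48 mm wide in x, 27 high). Grip from above across the 48 mm, near y = +10 mm. 90 to 145 g.
- flask_pink_2: Clear culture flask, with PINK medium (live culture), twin of the other. 50 x 102 x 32 mm, lying on its broad side, BLUE cap at one end. Origin: centre of underside, z up; cap toward its -y (y -50 to -20 mm: neck and cap, 30 mm wide, 31 high; y -20 to +42: body, 48 mm wide in x, 27 high). Grip from above across the 48 mm, near y = +10 mm. 90 to 145 g.
- flask_empty: Clear culture flask, EMPTY, colourless. 50 x 102 x 32 mm, lying on its broad side, BLUE cap at one end. Origin: centre of underside, z up; cap toward its -y (y -50 to -20 mm: neck and cap, 30 mm wide, 31 high; y -20 to +42: body, 48 mm wide in x, 27 high). Grip from above across the 48 mm, near y = +10 mm. 50 g.
- saline_bottle: White-labelled bottle with a BLUE cap, on the bench in front, 63 mm diameter, 126 high. Origin: centre of underside, z up. Body (to z = 77 mm) is too wide to set into the caddy with fingers round it: take it from above by cap and neck (z = 79 to 124 mm), which grip as a 28 mm square post, faces along its x and y. 180 to 330 g.
- flask_tray: White tray, fixed, 120 (x) x 180 (y) mm, grips to y = +-102, 14 high; front -x. Origin: centre of underside. Two pockets at y = +-45 mm, floor z = 4, walls to z = 14: body part x -30 to 52, 66 wide; neck channel 45 wide from there to the front edge. Flask fits only cap to -x, origin at x = 0, y = +-45, 7 to 10 mm play. No finger room in the pocket: hold the flask's upper 15 mm.
- discard_tub: Red open discard tub, fixed, 160 (x) x 190 (y) mm and 50 mm high, rolled rim, grips on its sides to y = +-108 mm; walls 4 mm, inner floor at z = 4 mm. Origin: centre of underside. The empty flask may lie anywhere in it, resting on the tub's floor.
- bottle_caddy: Blue openwork bottle caddy, fixed, 180 (x) x 92 (y) x 50 mm high, two square wells in a row along x, each 82 mm inside, floor at z = 4 mm, walls to z = 50 mm. Origin: centre of underside. The free well is nearer the robot, centre x = -44, y = 0 mm; the orange-capped bottle stands in the other, x = +44 mm.
- medium_bottle: Bottle with pink medium and an ORANGE cap, 68 mm diameter, 152 mm high (cap 30 mm wide from z = 95 mm up), standing in the rear well of the caddy; it stays there. Origin: centre of underside.
- six_well_plate: Six-well plate with lid, 85 (x) x 127 (y) x 20 mm, on the bench at the right; leave it alone. Origin: centre of underside.
- agar_dish: Petri dish, 90 mm diameter, 15 mm high, on the bench at the right; leave it alone. Origin: centre of underside.
Mind the look-alikes: they are no part of the job. Leave any black look-alike of the flask_pink_2 alone.

How it is judged:
By the outcome, as a careful person would: the job done as asked, in the order asked, and still so for the second after the job is handed in, with the robot touching nothing.
It also fails if it takes over 122 s, if anything falls off the work surface, if the arm or the gripper's body presses on something with over 40 N, if the wrist force passes 120 N, or if a joint passes its speed limit or range.

ROBOT

A 6-joint arm with a two-finger parallel gripper is mounted at the origin on a cart in front of the work surface, level with it; the furniture and walls round the work are solid. World frame = base frame: x ahead of the robot, y to its left, z up, the work surface at z = 0. Lengths are in m, angles in rad, forces in N, time in s.
With the tool pointing down it reaches from about 0.375 to 0.9 m from the base axis. Payload 3.1 kg.
Tool frame: the origin (TCP) lies at the very end of the fingers, on their centre line; the grasp point (between the pads) lies 19 mm behind it; z points along the fingers, y is the direction in which the jaws open and shut (so a half turn about z gives the same grasp; the last joint's range is limited). The gripper opens to 85 mm and grips with 20 to 120 N. Pads are 22 mm wide; open, the fingers measure 114 mm over their backs; the gripper's body (76 mm by 85 mm) begins 54 mm behind the grasp point. The pads swing forward as they close: fully open they stand 13 mm farther back than shut.
Start: joints at [1.165, 0.527, 1.433, -0, 1.181, -0.178], TCP at [0.141, 0.609, 0.231] pointing down, gripper open.
Joint ranges: [-3.08, 3.08], [-0.75, 2.2], [0.22, 2.44], [-1.43, 4.57], [0, 2.65], [-2.85, 2.85]. Speed limits (rad/s): [2.79, 2.79, 3.14, 3.14, 3.14, 3.14].

INTERFACE

Orientations are given as a unit quaternion [x, y, z, w].
In Python, from station import * gives the robot as it stands.
- The arm moves only by the tool jog_arm, never from a script. Its argument "motion" is a list of rows, each a list of 5 numbers: the shift along the world's x, y, z in cm, then the turn about the world's z in degrees, then the closure in counts, from 0 (fully open) to 255 (shut). In form: [[tx, ty, tz, yaw, jaw], ...]. A call has 1 to 10 rows; each row shifts and turns the pose as measured when the row begins; what a row does not reach is not made up. A row lasts 1/12 s, in which the tool goes at most 41.7 mm and 7.16 degrees, less where a joint would pass 70% of its speed; a pose out of reach is approached as far as the arm can. A call with a gripper value outside its range is refused whole. The fingers move at their own pace and stop on an object; "squeeze" is the grip in N (left out, the last holds). Time passes only in rows, so rows that do not move let the fingers close. It gives the time, the measured TCP pose, the force and the opening at its end, in the units of the state.
- sense(): the state, without advancing time (a new reading comes with each control period).
- snapshot(name): name is "scene" or "top" or "wrist"; returns a dict with "img" (400x640x3 uint8, red, green, blue), "depth" (400x640 float32, m along the optical axis (not along the pixel's ray), 0 where there is no reading), "intrinsics" (3x3 intrinsics, pixels), "eye" and "attitude" of the camera in the world. Camera axes: x right, y down, z forward; pixel columns grow to the right and rows downward; lengths in m; the calibration is good to about 2 mm. A picture is of the moment at which its call begins.
- sign_off(): hands the job in, once; it reports no verdict.
The state is a dict: "t": time; "q": joint angles; "qd": joint speeds; "tau": joint torques, N m; "tcp_pos": TCP position; "tool_rot": TCP orientation; "force": force on the tool from outside, world axes, zero at the start; "ft_torque": the same for the moment, N m; "finger_gap": opening from 0.0 (shut) to 1.0 (fully open).
Only numpy, scipy, OpenCV 4.12 (cv2) and the standard library are available. Lean on these libraries where they do the work, as an engineer would, in place of code of your own. Each camera call takes 0.05 s, during which the arm holds its last target.

## Working session

There is one attempt and no reset: what is moved stays moved. The work goes in short steps, Python scripts to look and compute and a tool call to move; the robot and the scene stay as the last step left them, time stands still between calls to the robot, and variables do not carry over. Pictures are saved under pics/ and viewed, and the job is handed in when it is done.

Besides the shell and the picture viewer there is one more tool, called after "Request:" by a JSON object that holds its "fn" and its "kwargs". jog_arm: Moves the arm, as the interface text tells. Its arguments: {"type":"object","properties":{"motion":{"type":"array","items":{"type":"array","items":{"type":"number"}}},"squeeze":{"type":"number"}},"required":["motion"]}

```bash
mkdir -p pics; ls; cat > h.py <<'E'
from station import *
import numpy as np, cv2
from scipy.spatial.transform import Rotation as R
def snap(n,f=None):
    s=snapshot(n)
    if f: cv2.imwrite('pics/'+f+'.png',s['img'][:,:,::-1]); np.savez('pics/'+f+'.npz',**s)
    return s
def att(s):
    a=np.array(s['attitude']); return a if a.shape==(3,3) else R.from_quat(a).as_matrix()
def cloud(s):
    K=s['intrinsics'];d=s['depth'];v,u=np.mgrid[:d.shape[0],:d.shape[1]]
    p=np.stack([(u-K[0,2])/K[0,0]*d,(v-K[1,2])/K[1,1]*d,d],-1)
    w=p@att(s).T+np.array(s['eye']); w[d==0]=np.nan
    return w
E
python3 - <<'E'
from h import *
print(sense())
for n in ('scene','top','wrist'):
    s=snap(n,n+'0'); print(n,s['eye'],s['attitude'],s['intrinsics'])
E
```

```text
pics
{'t': 0.0, 'q': array([ 1.16442953e+00,  5.28474566e-01,  1.43392264e+00, -1.71069907e-05,
        1.18140035e+00, -1.78498496e-01]), 'qd': array([-0.00015004,  0.00072804,  0.00147638,  0.00106117,  0.00073463,
        0.00157766]), 'tau': array([-4.34503672e-04, -4.42351162e+01, -1.78022754e+01, -3.43711836e-04,
        8.79503670e-03, -2.06964216e-06]), 'tcp_pos': array([0.14087082, 0.60816965, 0.230322  ]), 'tool_rot': array([ 1.13684509e-01,  9.93516289e-01, -1.05792756e-03, -3.10243621e-04]), 'force': array([ 0.85808479, -1.29447754, -0.52985278]), 'ft_torque': array([-0.028707  , -0.00232201, -0.02207051]), 'finger_gap': 0.9989695023898366}
scene [-0.73094132 -0.73465744  0.84931427] [ 0.73797141 -0.45453347  0.26624561 -0.42179473] [[485.2722589    0.         317.39329635]
 [  0.         485.2722589  191.60286876]
 [  0.           0.           1.        ]]
top [ 0.34115677 -0.1248391   1.37418714] [-0.69940132  0.71191084 -0.05279625  0.03511834] [[443.16848235   0.         319.72009022]
 [  0.         443.16848235 204.5361544 ]
 [  0.           0.           1.        ]]
wrist [0.06705034 0.62566629 0.37207458] [0.77349337 0.61535881 0.09383836 0.11931433] [[340.54128627   0.         320.48955089]
 [  0.         340.54128627 198.31789083]
 [  0.           0.           1.        ]]
```

View pics/top0.png

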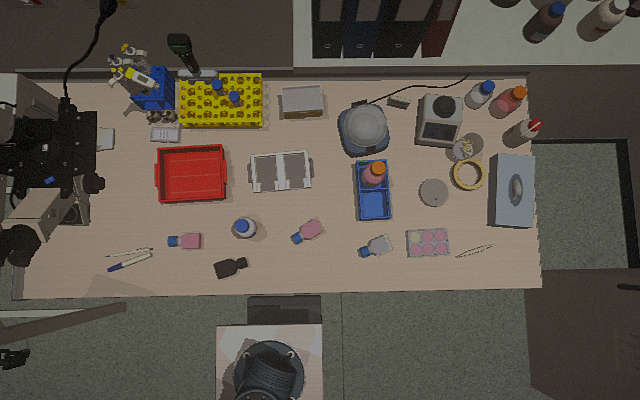

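View pics/scene0.png

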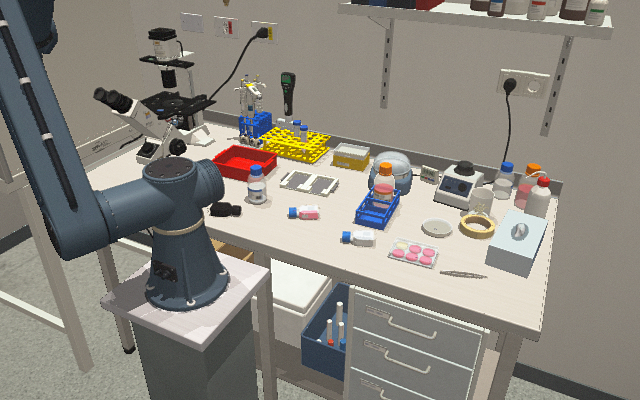

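View pics/wrist0.png

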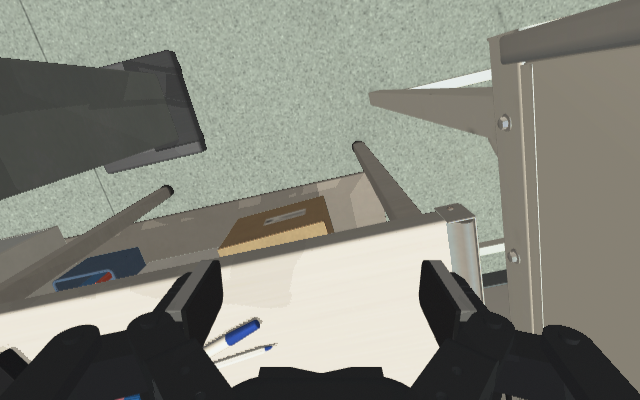

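```bash
python3 - <<'E'
from h import *
s=np.load('pics/top0.npz'); 
w=cloud(s)
np.set_printoptions(precision=3,suppress=True)
for n,(u,v) in dict(base=(270,360),p1=(190,240),p1cap=(172,240),p2=(310,229),p2cap=(296,239),emp=(380,243),empcap=(365,251),black=(230,267),sal=(242,226),tray=(287,187),tub=(190,175),cad=(375,205),med=(374,172),dish=(433,192),six=(428,243),table=(330,280)).items(): print(n,w[v,u])
im=s['img'][210:285,140:460,::-1]
cv2.imwrite('pics/crop1.png',cv2.resize(im[:, :],(800,188),interpolation=cv2.INTER_CUBIC))
a=cv2.resize(s['img'][210:285,150:270,::-1],(780,488),interpolation=cv2.INTER_CUBIC);cv2.imwrite('pics/cropL.png',a)
a=cv2.resize(s['img'][215:270,280:400,::-1],(780,358),interpolation=cv2.INTER_CUBIC);cv2.imwrite('pics/cropR.png',a)
a=cv2.resize(s['img'][135:225,150:400,::-1],(800,288),interpolation=cv2.INTER_CUBIC);cv2.imwrite('pics/cropT.png',a)
E
```

```text
base [ 0.108 -0.029  0.286]
p1 [0.408 0.234 0.023]
p1cap [0.409 0.286 0.03 ]
p2 [ 0.435 -0.129  0.025]
p2cap [ 0.405 -0.086  0.031]
emp [ 0.389 -0.342  0.025]
empcap [ 0.365 -0.295  0.028]
black [0.325 0.113 0.024]
sal [0.44  0.062 0.125]
tray [ 0.567 -0.06   0.015]
tub [0.612 0.243 0.003]
cad [ 0.508 -0.334  0.002]
med [ 0.583 -0.311  0.156]
dish [ 0.544 -0.514  0.017]
six [ 0.386 -0.49   0.019]
table [ 0.279 -0.188  0.003]
```

View pics/cropL.png

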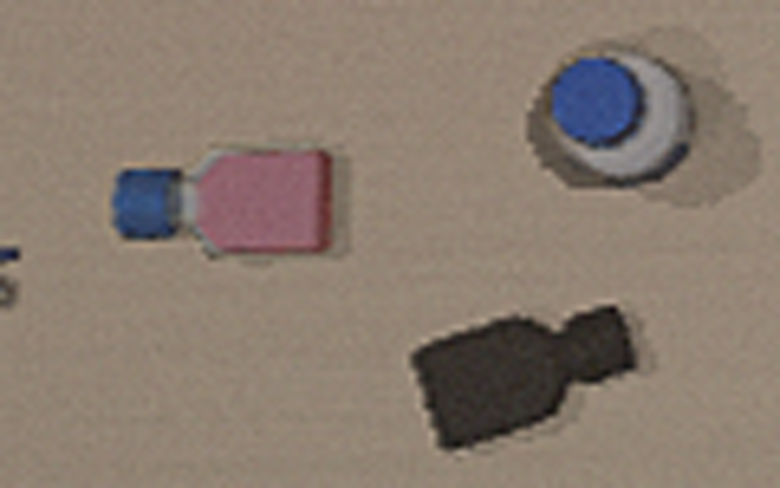

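View pics/cropR.png

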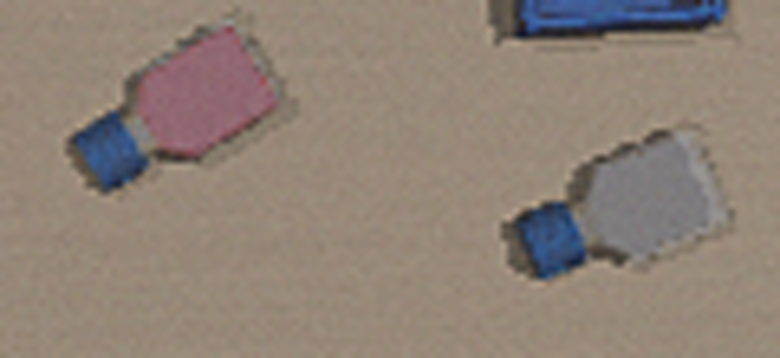

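View pics/cropT.png

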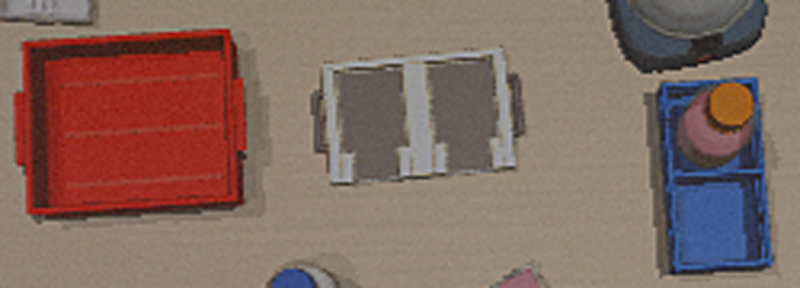

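```bash
cat >> h.py <<'E'
def obj(w,c,r,zlo,zhi):
    m=np.isfinite(w[...,2])&(np.hypot(w[...,0]-c[0],w[...,1]-c[1])<r)&(w[...,2]>zlo)&(w[...,2]<zhi)
    return m
def rect(p):
    (c,sz,a)=cv2.minAreaRect((p[:,:2]*1000).astype(np.float32)); return np.array(c),np.array(sz),a
E
python3 - <<'E'
from h import *
np.set_printoptions(precision=1,suppress=True)
s=np.load('pics/top0.npz'); w=cloud(s)
z0=np.nanmedian(w[270:285,320:400,2]);print('table',z0*1000, np.nanmedian(w[210:220,100:130,2])*1000,np.nanmedian(w[140:150,240:300,2])*1000)
for n,c in dict(p1=(.408,.25),p2=(.42,-.115),emp=(.38,-.325)).items():
    m=obj(w,c,.075,.012,.06);p=w[m];print(n,len(p),*rect(p),'z',np.percentile(p[:,2],[5,50,95])*1000)
m=obj(w,(.44,.06),.05,.105,.16);p=w[m];print('sal cap',len(p),*rect(p),p.mean(0)*1000)
m=obj(w,(.58,-.31),.03,.13,.18);p=w[m];print('med cap',len(p),*rect(p),p.mean(0)*1000)
im=s['img'].astype(int);r,g,b=im[...,0],im[...,1],im[...,2]
tray=(w[...,0]>.45)&(w[...,0]<.68)&(abs(w[...,1]+.06)<.12)&(w[...,2]>.0095)&(w[...,2]<.03)
print('tray',tray.sum(),*rect(w[tray]),np.percentile(w[tray][:,2],[5,50,95])*1000)
tub=(r>110)&(g<60)&(w[...,2]>.04)&(w[...,2]<.07)&(w[...,1]>.05)
print('tub',tub.sum(),*rect(w[tub]))
cad=(b>100)&(r<90)&(w[...,2]>.035)&(w[...,2]<.06)&(w[...,1]<-.2)&(w[...,1]>-.45)&(w[...,0]<.7)
print('cad',cad.sum(),*rect(w[cad]))
o=np.zeros((400,640),np.uint8);o[tray]=255;o[tub]=200;o[cad]=150
for c in ((.408,.25),(.42,-.115),(.38,-.325)): o[obj(w,c,.075,.012,.06)]=90
cv2.imwrite('pics/mask0.png',cv2.resize(o[130:290,140:460],(800,400),interpolation=0))
# optical axis / offset of wrist cam in tool frame
sw=np.load('pics/wrist0.npz');st=sense();T=R.from_quat(st['tool_rot']).as_matrix()
print('cam in tool',T.T@(sw['eye']-st['tcp_pos'])*1000); print((T.T@att(sw)).round(3))
E
```

```text
table -0.48276302453664766 0.2028744030464491 0.017083987984056748
p1 434 [408.5 254.8] [95.  48.6] 89.21456146240234 z [19.7 26.  31.6]
p2 417 [ 428.2 -119.3] [49.6 97.5] 31.303245544433594 z [20.2 25.5 30.9]
emp 424 [ 377.  -325.9] [49.5 94.9] 21.861385345458984 z [19.6 25.1 30.2]
sal cap 148 [442.6  64.9] [35. 34.] 87.82272338867188 [442.3  63.9 125.3]
med cap 140 [ 592.7 -320.3] [36.  30.9] 84.80476379394531 [ 591.7 -318.3  152.4]
tray 927 [561.4 -45.1] [236.9 201.9] 4.118712425231934 [10.1 13.8 23. ]
tub 595 [611.1 229.7] [167.5 214.8] 2.892934799194336
cad 264 [ 506.5 -325.8] [273.5  92.5] 2.1236462593078613
cam in tool [  75.9   -0.  -141.5]
[[ 0.  -1.  -0.3]
 [ 1.   0.   0. ]
 [-0.  -0.3  1. ]]
```

View pics/mask0.png

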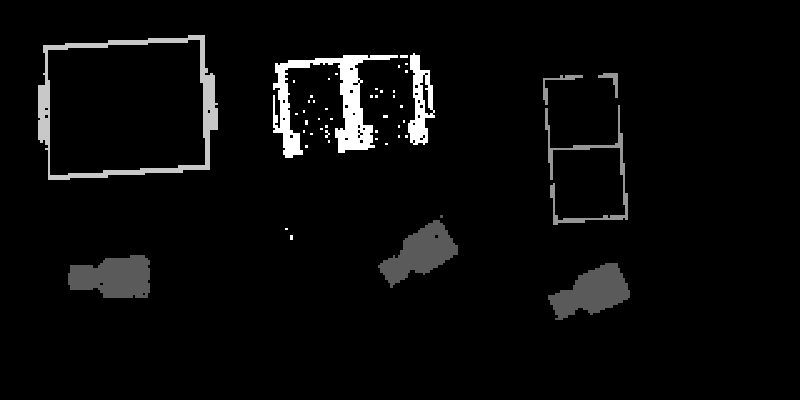

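```bash
cat >> h.py <<'E'
from scipy.optimize import minimize
def box(x,y,x0,x1,y0,y1,k=1.2):
    d=np.maximum(np.maximum(x0-x,x-x1),np.maximum(y0-y,y-y1)); return d
sg=lambda d,k:1/(1+np.exp(np.clip(d/k,-50,50)))
def t_flask(x,y): return np.minimum(box(x,y,-24,24,-20,42),box(x,y,-13,13,-50,-20))
def t_tray(x,y):
    o=box(x,y,-60,60,-90,90)
    for s in (-45,45):
        i=np.minimum(box(x,y,-30,52,s-33,s+33),box(x,y,-70,-30,s-22.5,s+22.5)); o=np.maximum(o,-i)
    return o
def t_cad(x,y):
    o=box(x,y,-90,90,-46,46)
    for s in (-44,44): o=np.maximum(o,-box(x,y,s-41,s+41,-41,41))
    return o
def t_tub(x,y): return np.maximum(box(x,y,-80,80,-95,95),-box(x,y,-74,74,-89,89))
def fit(t,P,M,x0,k=1.5):
    # P Nx2 mm world, M bool
    def f(q):
        c,s=np.cos(q[2]),np.sin(q[2]);d=P-q[:2];x=c*d[:,0]+s*d[:,1];y=-s*d[:,0]+c*d[:,1]
        p=sg(t(x,y),k); return -(p*M).sum()/(p+M-p*M).sum()
    best=None
    for da in (-.1,0,.1):
        r=minimize(f,[x0[0],x0[1],x0[2]+da],method='Nelder-Mead',options=dict(initial_simplex=[[x0[0]+a,x0[1]+b,x0[2]+da+c] for a,b,c in ((-4,-4,-.05),(6,0,0),(0,6,0),(0,0,.1))],xatol=.01,fatol=1e-5,maxiter=2000))
        if best is None or r.fun<best.fun: best=r
    return best.x[0],best.x[1],np.degrees(best.x[2]),-best.fun
def fit_flask(w,x0,zoff=0,rad=.085):
    m=np.isfinite(w[...,2])&(np.hypot(w[...,0]*1000-x0[0],w[...,1]*1000-x0[1])<rad*1000)
    p=w[m]; return fit(t_flask,p[:,:2]*1000,(p[:,2]>.013+zoff).astype(float),x0)
E
python3 - <<'E'
from h import *
s=np.load('pics/top0.npz'); w=cloud(s)
pr=lambda n,r:print(n,np.round(r,2))
# flask y axis direction = -cap dir; yaw: y axis angle-90
pr('p1',fit_flask(w,(408,251,np.pi)))
def yaw(c,b): return np.arctan2(b[1]-c[1],b[0]-c[0])-np.pi/2
pr('p2',fit_flask(w,(430,-122,yaw((.405,-.086),(.435,-.129)))))
pr('emp',fit_flask(w,(380,-330,yaw((.365,-.295),(.389,-.342)))))
m=np.isfinite(w[...,2])&(abs(w[...,0]-.567)<.085)&(abs(w[...,1]+.06)<.098+.02)
p=w[m];pr('tray',fit(t_tray,p[:,:2]*1000,((p[:,2]>.0095)&(p[:,2]<.02)).astype(float),(567,-55,.05)))
im=s['img'].astype(int);r,g,b=im[...,0],im[...,1],im[...,2]
m=np.isfinite(w[...,2])&(abs(w[...,0]-.611)<.12)&(abs(w[...,1]-.23)<.13)&~((abs(w[...,1]-.23)>.1)&(abs(w[...,0]-.611)<.045))
p=w[m];pr('tub',fit(t_tub,p[:,:2]*1000,((p[:,2]>.04)&(p[:,2]<.06)).astype(float),(611,230,.05)))
m=np.isfinite(w[...,2])&(abs(w[...,0]-.545)<.12)&(abs(w[...,1]+.33)<.08)&(w[...,2]<.07)
p=w[m];pr('cad',fit(t_cad,p[:,:2]*1000,((p[:,2]>.04)&(p[:,2]<.06)).astype(float),(550,-325,.05)))
E
```

```text
p1 [407.71 250.44 179.91   0.82]
p2 [ 430.26 -121.55 -148.06    0.82]
emp [ 379.23 -331.53 -158.82    0.8 ]
tray [ 6.204e+02 -3.879e+01  4.870e+00  6.200e-01]
tub [6.1207e+02 2.3140e+02 2.9700e+00 3.3000e-01]
cad [ 5.5368e+02 -3.2441e+02  2.5500e+00  3.7000e-01]
```

Request:
{"fn": "jog_arm", "kwargs": {"motion": [[2.2, -3.1, 0, -7, 0], [2.2, -3.1, 0, -7, 0], [2.2, -3.1, 0, -7, 0], [2.2, -3.1, 0, -7, 0], [2.2, -3.1, 0, -7, 0], [2.2, -3.1, 0, -7, 0], [2.2, -3.1, 0, -7, 0], [2.2, -3.1, 0, -7, 0], [2.2, -3.1, 0, -7, 0], [2.2, -3.1, 0, -7, 0]]}}

```text
t: 0.98
tcp_pos: [0.3612, 0.2905, 0.2281]
tool_rot: [0.672, 0.74, 0.001, -0.0]
force: [-0.1, 0.1, -0.7]
finger_gap: 0.996
```

Request:
{"fn": "jog_arm", "kwargs": {"motion": [[2.3, -2.5, -1.5, -3, 0], [2.3, -2.5, -1.5, -2.5, 0], [0, 0, -2, 0, 0], [0, 0, 0, 0, 0]]}}

```text
t: 1.32
tcp_pos: [0.4153, 0.2319, 0.1782]
tool_rot: [0.714, 0.7, 0.004, 0.002]
force: [-2.2, -0.4, -0.4]
finger_gap: 1.002
```

```bash
cat >> h.py <<'E'
def st():
    s=sense();T=R.from_quat(s['tool_rot']).as_matrix()
    print('t %.2f tcp'%s['t'],(s['tcp_pos']*1000).round(1),'yaw %.2f tilt %.2f'%(np.degrees(np.arctan2(T[1,0],T[0,0])),np.degrees(np.arccos(-T[2,2]))),'gap %.3f'%s['finger_gap'],'F',s['force'].round(1))
    return s
E
python3 - <<'E'
from h import *
st();s=snap('wrist','w1');w=cloud(s);np.set_printoptions(precision=2,suppress=True)
print(fit_flask(w,(408,250,np.pi)))
E
```

```text
t 1.32 tcp [415.3 231.9 178.2] yaw 88.86 tilt 0.53 gap 1.002 F [-2.2 -0.4 -0.4]
(np.float64(390.59452353972915), np.float64(237.60740887954853), np.float64(108.30724525232911), np.float64(0.5238481658901695))
```

View pics/w1.png

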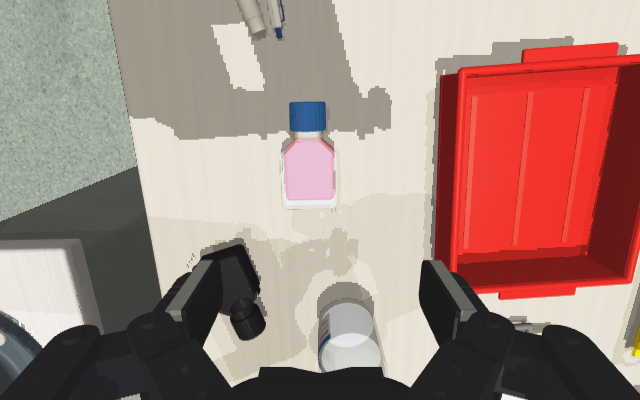

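```bash
sed -i "s/m=np.isfinite(w\[...,2\])&(np.hypot(w\[...,0\]\*1000/m=(w[...,2]<.06+zoff)\&np.isfinite(w[...,2])\&(np.hypot(w[...,0]*1000/" h.py
python3 - <<'E'
from h import *
s=np.load('pics/w1.npz');w=cloud(s);np.set_printoptions(precision=2,suppress=True)
print(np.array(fit_flask(w,(408,250,np.pi))))
print(w[160,308],w[115,308],w[240,400])
m=obj(w,(.408,.25),.075,.013,.06);p=w[m];print(rect(p))
E
```

```text
[407.01 247.09 179.42   0.84]
[0.41 0.25 0.02] [0.41 0.29 0.03] [ 0.5   0.16 -0.  ]
(array([406.88, 253.02]), array([94.33, 49.62]), 89.87449645996094)
```

Request:
{"fn": "jog_arm", "kwargs": {"motion": [[-0.8, 0.7, -3, 0.5, 0], [0, 0, -3, 0, 0], [0, 0, -3, 0, 0], [0, 0, -2, 0, 0], [0, 0, 0, 0, 0], [0, 0, 0, 0, 0]]}}

```text
t: 1.87
tcp_pos: [0.4119, 0.2457, 0.0727]
tool_rot: [0.708, 0.706, 0.012, 0.007]
force: [-0.6, 0.5, 0.2]
finger_gap: 0.997
```

```bash
python3 -c "
from h import *
st();s=snap('wrist','w2');print(fit_flask(cloud(s),(407,248,np.pi)))"
```

```text
t 1.87 tcp [411.9 245.7  72.7] yaw 89.91 tilt 1.60 gap 0.997 F [-0.6  0.5  0.2]
(np.float64(407.1730490338867), np.float64(247.42392480259082), np.float64(179.671005331087), np.float64(0.8272328888974634))
```

View pics/w2.png

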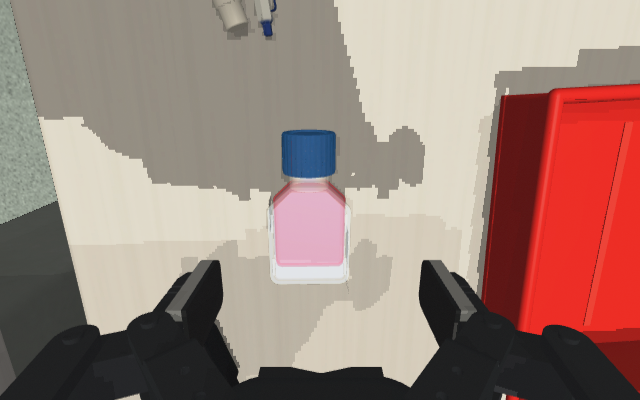

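Request:
{"fn": "jog_arm", "kwargs": {"motion": [[-0.4, -0.7, 0, 0, 0], [0, 0, 0, 0, 0], [0, 0, 0, 0, 0]]}}

```text
t: 2.17
tcp_pos: [0.4095, 0.24, 0.077]
tool_rot: [0.707, 0.707, 0.016, 0.009]
force: [-0.1, 0.0, -0.4]
finger_gap: 0.997
```

```bash
python3 -c "
from h import *
st()"
```

```text
t 2.17 tcp [409.5 240.   77. ] yaw 90.07 tilt 2.07 gap 0.997 F [-0.1  0.  -0.4]
```

```bash
sed -i "s/'gap %.3f'/'lean',(np.degrees(T[:2,2])).round(2),'gap %.3f'/" h.py; python3 -c "
from h import *
st()"
```

```text
t 2.17 tcp [409.5 240.   77. ] yaw 90.07 tilt 2.07 lean [1.98 0.6 ] gap 0.997 F [-0.1  0.  -0.4]
```

Request:
{"fn": "jog_arm", "kwargs": {"motion": [[-0.2, -0.2, -1.5, 0, 0], [0, 0, -1.5, 0, 0], [0, 0, -1.5, 0, 0], [0, 0, 0, 0, 0], [0, 0, 0, 0, 0]]}}

```text
t: 2.58
tcp_pos: [0.4121, 0.2389, 0.0371]
tool_rot: [0.707, 0.707, 0.022, 0.012]
force: [0.4, -0.5, -0.1]
finger_gap: 1.001
```

```bash
python3 -c "
from h import *
st()"
```

```text
t 2.58 tcp [412.1 238.9  37.1] yaw 90.04 tilt 2.91 lean [2.79 0.84] gap 1.001 F [ 0.4 -0.5 -0.1]
```

Request:
{"fn": "jog_arm", "kwargs": {"motion": [[0, 0, 0, 0, 0], [0, 0, 0, 0, 0], [0, 0, 0, 0, 0], [0, 0, 0, 0, 0]]}}

```text
t: 2.92
tcp_pos: [0.414, 0.2394, 0.0403]
tool_rot: [0.707, 0.707, 0.025, 0.013]
force: [0.5, -0.6, -0.4]
finger_gap: 1.003
```

```bash
python3 -c "
from h import *
s=st();print(s['q'].round(4),s['qd'].round(4))"
```

```text
t 2.92 tcp [414.  239.4  40.3] yaw 90.04 tilt 3.23 lean [3.1  0.93] gap 1.003 F [ 0.5 -0.6 -0.4]
[2.8990e-01 6.6820e-01 1.9824e+00 4.0000e-04 4.3450e-01 2.8930e-01] [ 0.0004 -0.0168 -0.0035 -0.0012  0.0069  0.0005]
```

Request:
{"fn": "jog_arm", "kwargs": {"motion": [[0, 0, 1, 0, 0], [0, 0, 1, 0, 0], [0, 0, 1, 0, 0], [0, 0, 0, 0, 0], [0, 0, 0, 0, 0]]}}

```text
t: 3.33
tcp_pos: [0.4144, 0.2396, 0.073]
tool_rot: [0.707, 0.707, 0.026, 0.014]
force: [-0.5, -0.4, -0.6]
finger_gap: 0.997
```

```bash
python3 -c "
from h import *
s=st();print(s['q'].round(4),s['qd'].round(4))"
```

```text
t 3.33 tcp [414.4 239.6  73. ] yaw 90.05 tilt 3.37 lean [3.23 0.97] gap 0.997 F [-0.5 -0.4 -0.6]
[2.9010e-01 5.9840e-01 1.9691e+00 3.0000e-04 5.1520e-01 2.8940e-01] [ 0.0007 -0.0223 -0.0046  0.0001  0.0056  0.0009]
```

Request:
{"fn": "jog_arm", "kwargs": {"motion": [[0, 0, 3, 0, 0], [0, 0, 3, 0, 0], [3, 1, 3, 0, 0], [3, 1, 0, 0, 0], [3, 1, 0, 0, 0], [3, 1, 0, 0, 0], [3, 1, 0, 0, 0], [3, 1, 0, 0, 0], [0, 0, 0, 0, 0], [0, 0, 0, 0, 0]]}}

```text
t: 4.17
tcp_pos: [0.5936, 0.2999, 0.1615]
tool_rot: [0.707, 0.707, 0.019, 0.01]
force: [-0.7, 0.2, -0.6]
finger_gap: 1.0
```

```bash
python3 -c "
from h import *
s=st();print(s['q'].round(4),s['qd'].round(4))"
```

```text
t 4.17 tcp [593.6 299.9 161.5] yaw 90.05 tilt 2.49 lean [2.38 0.73] gap 1.000 F [-0.7  0.2 -0.6]
[ 3.0010e-01  6.4330e-01  1.4236e+00 -2.0000e-04  1.0312e+00  2.9950e-01] [-0.0081  0.0455 -0.0741  0.0004 -0.0343  0.0012]
```

Request:
{"fn": "jog_arm", "kwargs": {"motion": [[0, 0, 0, 0, 0], [0, 0, 0, 0, 0], [0, 0, 0, 0, 0], [0, 0, 0, 0, 0], [0, 0, 0, 0, 0], [0, 0, 0, 0, 0]]}}

```text
t: 4.67
tcp_pos: [0.5877, 0.2982, 0.1587]
tool_rot: [0.707, 0.707, 0.015, 0.008]
force: [0.4, -0.2, -0.4]
finger_gap: 1.002
```

```bash
python3 -c "
from h import *
s=st();print(s['q'].round(4),s['qd'].round(4))"
```

```text
t 4.67 tcp [587.7 298.2 158.7] yaw 90.07 tilt 1.96 lean [1.87 0.57] gap 1.002 F [ 0.4 -0.2 -0.4]
[ 3.0040e-01  6.4250e-01  1.4348e+00 -2.0000e-04  1.0302e+00  2.9940e-01] [ 0.0023 -0.0075  0.0158  0.0003 -0.0014  0.0009]
```

Request:
{"fn": "jog_arm", "kwargs": {"motion": [[0, 0, 0, 0, 0], [0, 0, 0, 0, 0], [0, 0, 0, 0, 0], [0, 0, 0, 0, 0], [0, 0, 0, 0, 0], [0, 0, 0, 0, 0], [0, 0, 0, 0, 0], [0, 0, 0, 0, 0], [0, 0, 0, 0, 0], [0, 0, 0, 0, 0]]}}

```text
t: 5.5
tcp_pos: [0.5873, 0.2982, 0.1595]
tool_rot: [0.707, 0.707, 0.015, 0.008]
force: [0.2, 1.2, 0.4]
finger_gap: 0.999
```

```bash
python3 -c "
from h import *
s=st();print(s['q'].round(4),s['qd'].round(4))"
```

```text
t 5.50 tcp [587.3 298.2 159.5] yaw 90.08 tilt 2.00 lean [1.92 0.58] gap 0.999 F [0.2 1.2 0.4]
[ 3.0060e-01  6.4070e-01  1.4358e+00 -2.0000e-04  1.0301e+00  2.9940e-01] [-0.0007  0.0007  0.0001 -0.0001 -0.0008 -0.0003]
```

Request:
{"fn": "jog_arm", "kwargs": {"motion": [[-3, -1, -1, 0, 0], [-3, -1, -1, 0, 0], [-3, -1, -1, 0, 0], [-3, -1, -1, 0, 0], [-2, -0.6, -1, 0, 0], [-1, -0.3, -1, 0, 0], [0, 0, 0, 0, 0], [0, 0, 0, 0, 0]]}}

```text
t: 6.17
tcp_pos: [0.4338, 0.2476, 0.1005]
tool_rot: [0.707, 0.707, 0.019, 0.01]
force: [0.4, 0.5, 0.5]
finger_gap: 1.005
```

```bash
python3 -c "
from h import *
s=st();print(s['q'].round(4),s['qd'].round(4))"
```

```text
t 6.17 tcp [433.8 247.6 100.5] yaw 90.06 tilt 2.51 lean [2.4  0.73] gap 1.005 F [0.4 0.5 0.5]
[2.9460e-01 5.6180e-01 1.8912e+00 1.0000e-04 6.4470e-01 2.9380e-01] [ 0.0006  0.0042  0.0263 -0.001   0.0023  0.001 ]
```

Request:
{"fn": "jog_arm", "kwargs": {"motion": [[-0.9, -0.3, -2, 0, 0], [-0.9, -0.3, -2, 0, 0], [-0.8, -0.3, -2, 0, 0], [0, 0, -1, 0, 0], [0, 0, -0.5, 0, 0], [0, 0, 0, 0, 0]]}}

```text
t: 6.67
tcp_pos: [0.4226, 0.2428, 0.0272]
tool_rot: [0.707, 0.707, 0.031, 0.016]
force: [-0.1, -0.2, 0.6]
finger_gap: 1.003
```

```bash
python3 -c "
from h import *
s=st()"
```

```text
t 6.67 tcp [422.6 242.8  27.2] yaw 90.06 tilt 3.99 lean [3.82 1.16] gap 1.003 F [-0.1 -0.2  0.6]
```

Request:
{"fn": "jog_arm", "kwargs": {"motion": [[-1, -0.3, -0.5, 0, 0], [-0.8, -0.3, -0.5, 0, 0], [0, 0, -0.5, 0, 0], [0, 0, -0.3, 0, 0]]}}

```text
t: 7.0
tcp_pos: [0.4137, 0.2394, 0.0113]
tool_rot: [0.706, 0.706, 0.038, 0.02]
force: [0.1, -0.2, -0.1]
finger_gap: 0.996
```

```bash
python3 -c "
from h import *
s=st();print(s['q'].round(4),s['qd'].round(4))"
```

```text
t 7.00 tcp [413.7 239.4  11.3] yaw 90.06 tilt 4.89 lean [4.67 1.41] gap 0.996 F [ 0.1 -0.2 -0.1]
[2.9010e-01 7.3040e-01 2.0115e+00 1.0000e-03 3.1430e-01 2.8910e-01] [ 0.0004  0.0683 -0.0054 -0.0005 -0.0784 -0.0001]
```

Request:
{"fn": "jog_arm", "kwargs": {"motion": [[-0.6, -0.1, -0.2, 0, 60], [0, 0, -0.1, 0, 140], [0, 0, -0.1, 0, 200], [0, 0, 0, 0, 200], [0, 0, 0, 0, 200]], "squeeze": 40}}

```text
t: 7.42
tcp_pos: [0.4105, 0.2394, 0.0084]
tool_rot: [0.706, 0.707, 0.04, 0.021]
force: [-0.6, 0.1, -0.9]
finger_gap: 0.556
```

```bash
python3 -c "
from h import *
s=st();print(s['q'].round(4),s['qd'].round(4));snap('wrist','w3')"
```

```text
t 7.42 tcp [410.5 239.4   8.4] yaw 90.11 tilt 5.16 lean [4.93 1.48] gap 0.556 F [-0.6  0.1 -0.9]
[0.2921 0.7363 2.0224 0.     0.2928 0.2912] [ 0.0024 -0.0069 -0.001  -0.0024  0.007  -0.0024]
```

View pics/w3.png

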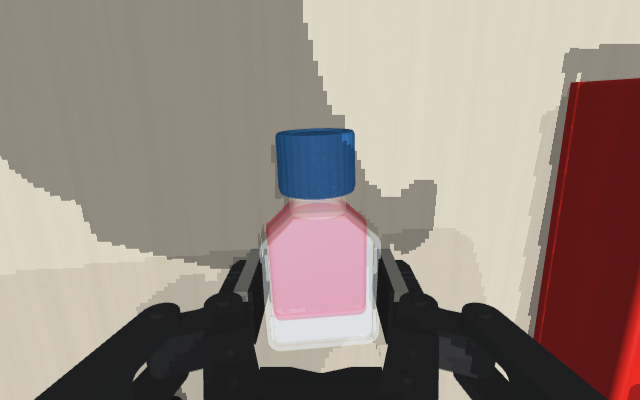

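Request:
{"fn": "jog_arm", "kwargs": {"motion": [[0, 0, 2, 0, 200], [0, 0, 3, 0, 200], [0, 0, 3, 0, 200], [1.5, -1.2, 2, 7, 200], [1.5, -1.5, 1, 7, 200], [1.5, -1.6, 0, 7, 200], [1.5, -1.6, 0, 7, 200], [1.5, -1.6, 0, 7, 200], [1.5, -1.6, 0, 7, 200], [1.5, -1.6, 0, 7, 200]]}}

```text
t: 8.3
tcp_pos: [0.5141, 0.1309, 0.1235]
tool_rot: [0.34, 0.94, 0.042, 0.005]
force: [1.0, 0.5, -1.6]
finger_gap: 0.556
```

```bash
python3 -c "
from h import *
s=st()"
```

```text
t 8.30 tcp [514.1 130.9 123.5] yaw 140.29 tilt 4.88 lean [2.18 4.36] gap 0.556 F [ 1.   0.5 -1.6]
```

Carrying steady. Continue towards the left pocket, turning.

Request:
{"fn": "jog_arm", "kwargs": {"motion": [[1.5, -1.6, 0, 7, 200], [1.5, -1.6, 0, 7, 200], [1.5, -1.6, 0, 7, 200], [1.5, -1.6, 0, 7, 200], [1.3, -1.6, 0, 7, 200], [1.3, -1.6, 0, 7, 200], [0.8, -1, 0, 2, 200], [0, 0, 0, 0, 200], [0, 0, 0, 0, 200]]}}

```text
t: 9.05
tcp_pos: [0.6158, 0.0136, 0.1212]
tool_rot: [-0.045, 0.998, 0.04, -0.01]
force: [-0.4, 0.7, -0.4]
finger_gap: 0.556
```

```bash
python3 -c "
from h import *
s=st();snap('wrist','w4');snap('scene','s4')"
```

```text
t 9.05 tcp [615.8  13.6 121.2] yaw -174.77 tilt 4.75 lean [-1.34  4.55] gap 0.556 F [-0.4  0.7 -0.4]
```

View pics/w4.png

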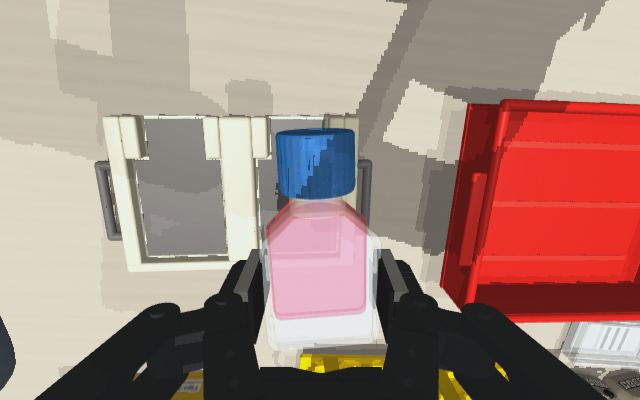

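View pics/s4.png

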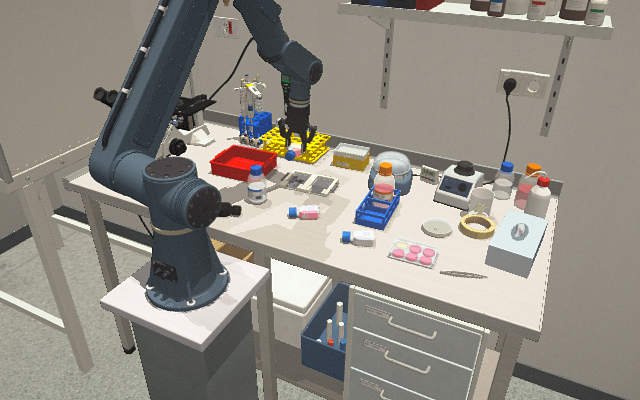

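```bash
cat >> h.py <<'E'
def fit_tray(w,x0=(620,-39,np.radians(4.9)),top=.0095):
    m=np.isfinite(w[...,2])&(abs(w[...,0]*1000-x0[0])<90)&(abs(w[...,1]*1000-x0[1])<115)&(w[...,2]<.022)
    p=w[m]; 
    # drop grips
    c,s=np.cos(x0[2]),np.sin(x0[2]);d=p[:,:2]*1000-x0[:2];y=-s*d[:,0]+c*d[:,1];x=c*d[:,0]+s*d[:,1]
    k=~((abs(y)>92)&(abs(x)<40)); p=p[k]
    return fit(t_tray,p[:,:2]*1000,(p[:,2]>top).astype(float),x0)
def hand(s,s0):
    """flask in tool frame (yaw-only frame at TCP), mm"""
    w=cloud(s);T=R.from_quat(s0['tool_rot']).as_matrix()
    p=(w-s0['tcp_pos'])@T*1000
    return p
E
python3 - <<'E'
from h import *
np.set_printoptions(precision=1,suppress=True)
s=np.load('pics/w4.npz');w=cloud(s)
print('tray',np.array(fit_tray(w)))
print('tray top',np.array(fit_tray(cloud(np.load('pics/top0.npz')))))
s0=sense();p=hand(s,s0)
im=s['img'].astype(int)
for (u,v) in [(315,132),(315,150),(315,190),(315,230),(290,260),(345,260),(315,300),(315,315),(290,340),(350,340)]: print((u,v),p[v,u],w[v,u]*1000)
blue=(im[...,2]>im[...,0]+50)&(abs(p[...,1])<30)&(p[...,2]<0)&(p[...,2]>-60)
print('cap x',np.percentile(p[blue][:,0],[1,99]),'y',np.percentile(p[blue][:,1],[2,50,98]),'z',np.percentile(p[blue][:,2],[2,50,98]),blue.sum())
E
```

```text
tray [620.7 -39.7   4.6   0.8]
tray top [620.6 -38.9   4.8   0.7]
(315, 132) [59.6 -3.3 -2.7] [556.2   5.4 124.8]
(315, 150) [ 55.1  -3.1 -20. ] [561.    4.6 141.9]
(315, 190) [ 40.4  -3.2 -20.4] [575.7   5.9 142.1]
(315, 230) [ 22.5  -3.3 -16.1] [593.4   7.7 137.5]
(290, 260) [  9.6 -13.6 -16.8] [607.2  -1.3 137.1]
(345, 260) [  8.    9.1 -13.7] [606.7  21.6 135.8]
(315, 300) [ -9.   -3.5 -17.2] [624.8  10.4 138. ]
(315, 315) [-16.5  -3.5 -17.2] [632.3  11.1 137.9]
(290, 340) [-28.8 -14.5 -17.9] [645.6   1.2 137.5]
(350, 340) [-30.5  12.  -16. ] [644.8  27.8 137.7]
cap x [37.2 60.4] y [-17.4  -2.8  11.4] z [-21.  -18.4  -6.8] 4995
```

Request:
{"fn": "jog_arm", "kwargs": {"motion": [[1.1, -0.4, -1.5, -0.5, 200], [0, 0, -2, 0, 200], [0, 0, -2, 0, 200], [0, 0, -1.5, 0, 200], [0, 0, 0, 0, 200], [0, 0, 0, 0, 200]]}}

```text
t: 9.65
tcp_pos: [0.6212, 0.0174, 0.0507]
tool_rot: [-0.042, 0.998, 0.041, -0.012]
force: [0.2, -0.2, -1.9]
finger_gap: 0.556
```

```bash
cat >> h.py <<'E'
def inhand(s,s0,zw=.003):
    """fit flask silhouette in world from cloud near TCP; returns origin/yaw"""
    w=cloud(s);t=s0['tcp_pos']
    T=R.from_quat(s0['tool_rot']).as_matrix();p=(w-t)@T*1000
    im=s['img'].astype(int)
    blue=(im[...,2]>im[...,0]+50)&(abs(p[...,1])<30)&(p[...,2]<0)&(p[...,2]>-60)&(p[...,0]>20)&(p[...,0]<75)
    q=w[blue]*1000; ax=-T[:2,0]/np.hypot(*T[:2,0]);n=np.array([-ax[1],ax[0]])
    a=q[:,:2]@ax; b=q[:,:2]@n
    tip=np.percentile(a,1.5); mid=(np.percentile(b,2)+np.percentile(b,98))/2
    o=ax*(tip+50)+n*mid
    print('held origin',o.round(1),'axis yaw %.1f'%np.degrees(np.arctan2(ax[1],ax[0])))
    body=(abs(p[...,1])<18)&(p[...,0]<12)&(p[...,0]>-30)&(p[...,2]<-5)&(p[...,2]>-30)
    bw=w[body]*1000; A=np.c_[bw[:,:2]@ax-o@ax,bw[:,:2]@n-o@n,np.ones(len(bw))]
    c=np.linalg.lstsq(A,bw[:,2],rcond=None)[0]; r=abs(A@c-bw[:,2])<2.5
    c=np.linalg.lstsq(A[r],bw[r,2],rcond=None)[0]
    print('top z %.1f slope along %.1f across %.1f deg'%(c[2],*np.degrees(c[:2])), 'capz %.1f'%np.percentile(q[:,2],90))
    return o
E
python3 -c "
from h import *
s=np.load('pics/w4.npz')
a=st();s=snap('wrist','w5');inhand(s,a);print(np.array(fit_tray(cloud(s))))"
```

```text
t 9.65 tcp [621.2  17.4  50.7] yaw -175.11 tilt 4.92 lean [-1.53  4.67] gap 0.556 F [ 0.2 -0.2 -1.9]
held origin [610.9  13.4] axis yaw 4.9
top z 66.8 slope along 0.1 across 0.1 deg capz 71.9
[620.88016427 -39.85240677   4.5741705    0.75392101]
```

View pics/w5.png

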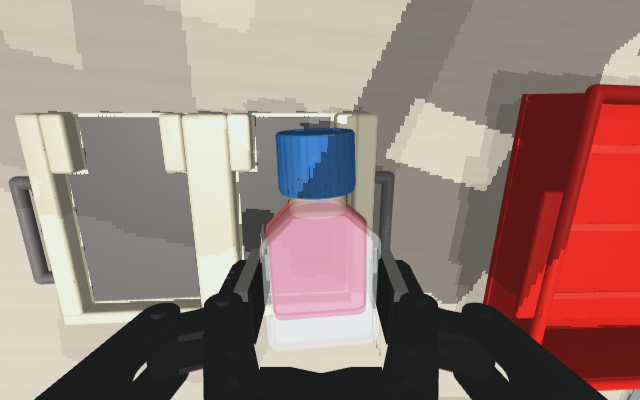

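Request:
{"fn": "jog_arm", "kwargs": {"motion": [[0.6, -0.8, 0, 0, 200], [0, 0, 0, 0, 200], [0, 0, 0, 0, 200]]}}

```text
t: 9.95
tcp_pos: [0.6281, 0.0099, 0.0536]
tool_rot: [-0.043, 0.998, 0.041, -0.01]
force: [-0.1, 0.3, -1.7]
finger_gap: 0.559
```

```bash
python3 -c "
from h import *
a=st();s=snap('wrist','w6');inhand(s,a);print(np.array(fit_tray(cloud(s))))"
```

```text
t 9.95 tcp [628.1   9.9  53.6] yaw -175.02 tilt 4.85 lean [-1.38  4.64] gap 0.559 F [-0.1  0.3 -1.7]
held origin [617.8   5.8] axis yaw 5.0
top z 69.7 slope along 0.2 across 0.2 deg capz 74.6
[620.65438289 -39.7733376    4.58371464   0.75691897]
```

Request:
{"fn": "jog_arm", "kwargs": {"motion": [[0, 0, -1, 0, 200], [0, 0, -1, 0, 200], [0, 0, -0.2, 0, 200], [0, 0, 0, 0, 200], [0, 0, 0, 0, 200]]}}

```text
t: 10.42
tcp_pos: [0.6295, 0.0089, 0.0307]
tool_rot: [-0.043, 0.998, 0.04, -0.008]
force: [-0.4, -0.4, -1.4]
finger_gap: 0.558
```

```bash
python3 -c "
from h import *
a=st();s=snap('wrist','w7');inhand(s,a);print(np.array(fit_tray(cloud(s))))"
```

```text
t 10.42 tcp [629.5   8.9  30.7] yaw -175.09 tilt 4.74 lean [-1.16  4.59] gap 0.558 F [-0.4 -0.4 -1.4]
held origin [619.1   4.9] axis yaw 4.9
top z 46.8 slope along 0.5 across -0.1 deg capz 51.6
[620.73478451 -39.76728564   4.66451802   0.75683562]
```

Request:
{"fn": "jog_arm", "kwargs": {"motion": [[-0.2, 0, -0.8, 0, 200], [0, 0, -0.6, 0, 200], [0, 0, -0.2, 0, 200], [0, 0, 0, 0, 200]]}}

```text
t: 10.8
tcp_pos: [0.6273, 0.009, 0.0132]
tool_rot: [-0.043, 0.998, 0.04, -0.008]
force: [-0.0, -0.1, -0.3]
finger_gap: 0.558
```

```bash
python3 -c "
from h import *
a=st();s=snap('wrist','w8');inhand(s,a);print(np.array(fit_tray(cloud(s))))"
```

```text
t 10.80 tcp [627.3   9.   13.2] yaw -175.08 tilt 4.74 lean [-1.15  4.59] gap 0.558 F [-0.  -0.1 -0.3]
held origin [616.8   5. ] axis yaw 4.9
top z 29.3 slope along 0.5 across 0.0 deg capz 34.0
[620.70905689 -39.6326928    4.61770274   0.72547006]
```

View pics/w8.png

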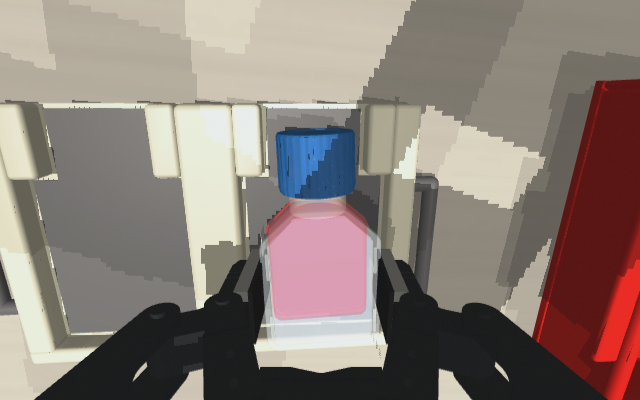

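Request:
{"fn": "jog_arm", "kwargs": {"motion": [[0, 0, 0, 0, 80], [0, 0, 0, 0, 70], [0, 0, 0.5, 0, 60], [0, 0, 2, 0, 60], [0, 0, 3, 0, 30], [0, 0, 3, 0, 0], [0, 0, 3, 0, 0], [0, 0, 0, 0, 0], [0, 0, 0, 0, 0]]}}

```text
t: 11.6
tcp_pos: [0.6275, 0.009, 0.1366]
tool_rot: [-0.043, 0.998, 0.04, -0.007]
force: [-1.2, -0.3, -1.2]
finger_gap: 1.005
```

```bash
python3 -c "
from h import *
a=st();s=snap('wrist','w9');w=cloud(s);print(np.array(fit_tray(w)),np.array(fit_flask(w,(617,5,np.radians(-85)),zoff=.005)))
b=(abs(w[...,0]-.617)<.02)&(abs(w[...,1]-.006)<.015)&(w[...,2]<.06);print(np.percentile(w[b][:,2],[5,50,95]))"
```

```text
t 11.60 tcp [627.5   9.  136.6] yaw -175.10 tilt 4.68 lean [-0.99  4.57] gap 1.005 F [-1.2 -0.3 -1.2]
[620.46816842 -39.57643967   4.81372363   0.75519481] [620.05675163   7.13054937 -82.860039     0.8337447 ]
[0.02711903 0.02851392 0.02975204]
```

View pics/w9.png

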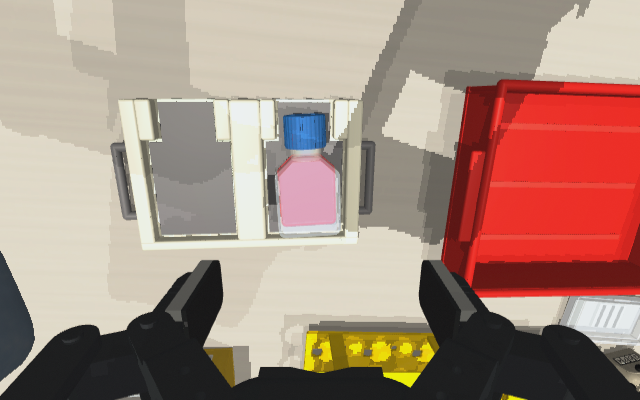

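Request:
{"fn": "jog_arm", "kwargs": {"motion": [[-2, -1.5, 0, -7, 0], [-2, -1.5, 0, -7, 0], [-2, -1.5, 0, -7, 0], [-2, -1.5, 0, -7, 0], [-2, -1.5, 0, -7, 0], [-2, -1.5, 0, -7, 0], [-2, -1.5, 0, -7, 0], [-1.5, -1, 0, -7, 0], [-0.5, 0, 0, -4, 0], [0, 0, 0, 0, 0]]}}

```text
t: 12.48
tcp_pos: [0.4572, -0.1064, 0.13]
tool_rot: [0.478, 0.878, 0.036, 0.01]
force: [-0.2, 0.6, 0.4]
finger_gap: 1.0
```

```bash
python3 -c "
from h import *
a=st();print(a['q'].round(3));s=snap('wrist','w10');w=cloud(s);print(np.array(fit_flask(w,(430,-121.5,np.radians(-148)))))"
```

```text
t 12.48 tcp [ 457.2 -106.4  130. ] yaw 122.92 tilt 4.31 lean [2.95 3.13] gap 1.000 F [-0.2  0.6  0.4]
[-0.515  0.481  1.94   0.113  0.706 -1.174]
[ 430.10045984 -123.31193254 -149.50084112    0.83067445]
```

View pics/w10.png

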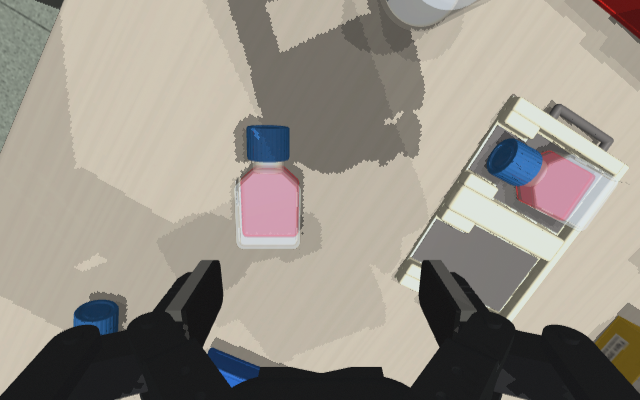

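Request:
{"fn": "jog_arm", "kwargs": {"motion": [[-1, -1.2, -1, -1, 0], [-1, -1.2, -2, -0.5, 0], [0, 0, -2, 0, 0], [0, 0, -2, 0, 0], [0, 0, -1, 0, 0], [0, 0, 0, 0, 0]]}}

```text
t: 13.03
tcp_pos: [0.4436, -0.1328, 0.0463]
tool_rot: [0.481, 0.876, 0.036, 0.015]
force: [0.9, -0.3, -0.4]
finger_gap: 0.999
```

```bash
python3 -c "
from h import *
a=st();print(a['q'].round(3));s=snap('wrist','w11');w=cloud(s);print(np.array(fit_flask(w,(430,-121.5,np.radians(-148)))))"
```

```text
t 13.03 tcp [ 443.6 -132.8   46.3] yaw 122.46 tilt 4.48 lean [3.49 2.79] gap 0.999 F [ 0.9 -0.3 -0.4]
[-0.582  0.651  2.01   0.167  0.463 -1.297]
[ 430.29845714 -123.15250699 -148.70481864    0.82806322]
```

Request:
{"fn": "jog_arm", "kwargs": {"motion": [[-0.5, 0.1, -1.5, -1, 0], [-0.3, 0.1, -1.2, 0, 0], [0, 0, -0.8, 0, 0], [0, 0, -0.2, 0, 0], [0, 0, 0, 0, 0]]}}

```text
t: 13.5
tcp_pos: [0.4409, -0.1318, 0.0102]
tool_rot: [0.485, 0.873, 0.036, 0.02]
force: [-0.0, 0.5, 0.1]
finger_gap: 1.0
```

```bash
python3 -c "
from h import *
a=st();print(a['q'].round(3))"
```

```text
t 13.50 tcp [ 440.9 -131.8   10.2] yaw 121.88 tilt 4.69 lean [3.97 2.48] gap 1.000 F [-0.   0.5  0.1]
[-0.584  0.731  2.034  0.218  0.35  -1.344]
```

Request:
{"fn": "jog_arm", "kwargs": {"motion": [[-0.5, 0.1, -0.1, -0.5, 60], [0, 0, -0.1, 0, 140], [0, 0, -0.1, 0, 200], [0, 0, 0, 0, 200], [0, 0, 0, 0, 200]]}}

```text
t: 13.92
tcp_pos: [0.4376, -0.1315, 0.0095]
tool_rot: [0.489, 0.872, 0.036, 0.023]
force: [0.2, 0.0, -1.0]
finger_gap: 0.552
```

```bash
python3 -c "
from h import *
a=st();s=snap('wrist','w12');inhand(s,a)"
```

```text
t 13.92 tcp [ 437.6 -131.5    9.5] yaw 121.45 tilt 4.85 lean [4.27 2.28] gap 0.552 F [ 0.2  0.  -1. ]
held origin [ 429.5 -120.6] axis yaw -58.6
top z 24.9 slope along -0.0 across 0.3 deg capz 30.2
```

View pics/w12.png

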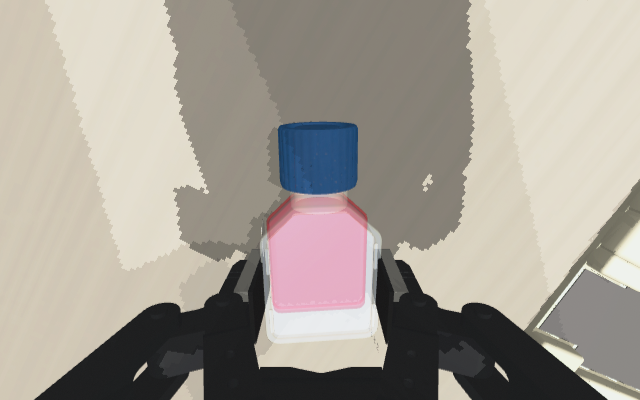

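Request:
{"fn": "jog_arm", "kwargs": {"motion": [[0, 0, 2, 0, 200], [0, 0, 3, 0, 200], [1, 0.3, 3, 5, 200], [2, 0.5, 1, 7, 200], [2.2, 0.6, 0, 7, 200], [2.2, 0.6, 0, 7, 200], [2.2, 0.6, 0, 7, 200], [2.2, 0.6, 0, 7, 200], [2.2, 0.6, 0, 7, 200], [2.2, 0.6, 0, 7, 200]]}}

```text
t: 14.8
tcp_pos: [0.5974, -0.0836, 0.1047]
tool_rot: [0.029, 0.999, 0.038, -0.001]
force: [0.6, -0.8, -0.9]
finger_gap: 0.556
```

Request:
{"fn": "jog_arm", "kwargs": {"motion": [[2, 0.6, 0, 7, 200], [1, 0.3, 0, 3, 200], [0, 0, 0, 0, 200], [0, 0, 0, 0, 200]]}}

```text
t: 15.13
tcp_pos: [0.6331, -0.0725, 0.104]
tool_rot: [-0.064, 0.997, 0.037, -0.003]
force: [-0.6, 0.9, -1.5]
finger_gap: 0.559
```

```bash
python3 -c "
from h import *
a=st();s=snap('wrist','w13');inhand(s,a);print(np.array(fit_tray(cloud(s))))"
```

```text
t 15.13 tcp [633.1 -72.5 104. ] yaw -172.64 tilt 4.31 lean [-0.59  4.26] gap 0.559 F [-0.6  0.9 -1.5]
held origin [620.4 -76.5] axis yaw 7.4
top z 119.5 slope along -0.4 across -0.2 deg capz 124.9
[620.27041831 -39.50244924   4.69732374   0.74945767]
```

View pics/w13.png

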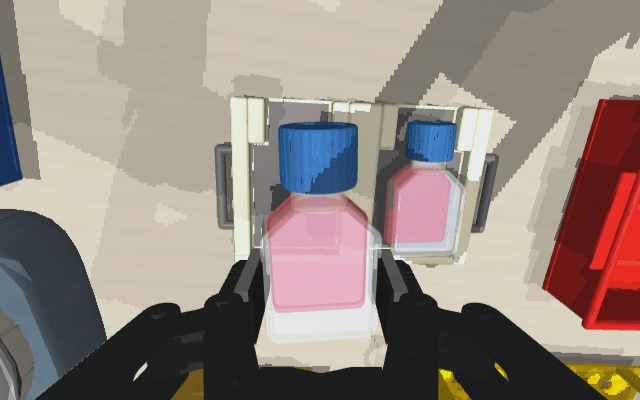

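Request:
{"fn": "jog_arm", "kwargs": {"motion": [[0.4, -0.8, -1, -2.7, 200], [0, 0, -1.5, 0, 200], [0, 0, -1.5, 0, 200], [0, 0, -1, 0, 200], [0, 0, 0, 0, 200], [0, 0, 0, 0, 200]]}}

```text
t: 15.68
tcp_pos: [0.6294, -0.0821, 0.0526]
tool_rot: [-0.034, 0.999, 0.039, -0.005]
force: [0.2, 0.2, -0.4]
finger_gap: 0.555
```

```bash
python3 -c "
from h import *
a=st();s=snap('wrist','w14');inhand(s,a);print(np.array(fit_tray(cloud(s))))"
```

```text
t 15.68 tcp [629.4 -82.1  52.6] yaw -176.06 tilt 4.47 lean [-0.75  4.4 ] gap 0.555 F [ 0.2  0.2 -0.4]
held origin [616.6 -85.2] axis yaw 3.9
top z 68.1 slope along -0.7 across -0.0 deg capz 73.9
[620.67049222 -39.42793094   4.68304277   0.74505056]
```

Request:
{"fn": "jog_arm", "kwargs": {"motion": [[0.8, 0.1, 0, 0.7, 200], [0, 0, -1, 0, 200], [0, 0, -1, 0, 200], [0, 0, -0.3, 0, 200], [0, 0, 0, 0, 200], [0, 0, 0, 0, 200]]}}

```text
t: 16.23
tcp_pos: [0.6397, -0.0814, 0.0298]
tool_rot: [-0.041, 0.998, 0.038, -0.003]
force: [0.1, 0.5, -0.9]
finger_gap: 0.554
```

```bash
python3 -c "
from h import *
a=st();s=snap('wrist','w15');inhand(s,a);print(np.array(fit_tray(cloud(s))))"
```

```text
t 16.23 tcp [639.7 -81.4  29.8] yaw -175.30 tilt 4.35 lean [-0.57  4.3 ] gap 0.554 F [ 0.1  0.5 -0.9]
held origin [626.9 -84.6] axis yaw 4.7
top z 45.3 slope along -0.5 across -0.2 deg capz 50.9
[620.51683441 -39.55123471   4.62349142   0.73577492]
```

Request:
{"fn": "jog_arm", "kwargs": {"motion": [[-0.3, 0, -0.8, 0, 200], [0, 0, -0.6, 0, 200], [0, 0, -0.2, 0, 200], [0, 0, 0, 0, 200]]}}

```text
t: 16.62
tcp_pos: [0.6366, -0.0814, 0.013]
tool_rot: [-0.041, 0.998, 0.038, -0.003]
force: [-0.5, 0.3, 3.2]
finger_gap: 0.553
```

```bash
python3 -c "
from h import *
a=st();s=snap('wrist','w16');inhand(s,a);print(np.array(fit_tray(cloud(s))))"
```

```text
t 16.62 tcp [636.6 -81.4  13. ] yaw -175.31 tilt 4.32 lean [-0.51  4.29] gap 0.553 F [-0.5  0.3  3.2]
held origin [623.8 -84.6] axis yaw 4.7
top z 28.5 slope along -0.2 across -0.2 deg capz 33.9
[620.55976682 -39.5116682    4.70347758   0.70522314]
```

View pics/w16.png

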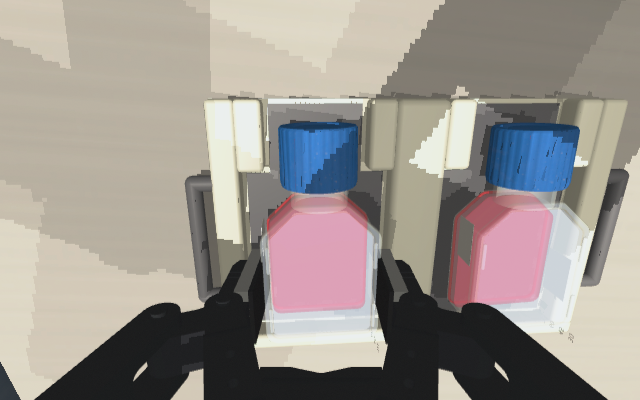

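Request:
{"fn": "jog_arm", "kwargs": {"motion": [[0, 0, 0, 0, 85], [0, 0, 0, 0, 80], [0, 0, 0.5, 0, 75], [0, 0, 2, 0, 75], [0, 0, 3, 0, 50], [0, 0, 3, 0, 0], [0, 0, 3, 0, 0], [0, 0, 0, 0, 0], [0, 0, 0, 0, 0]]}}

```text
t: 17.42
tcp_pos: [0.6356, -0.0812, 0.1348]
tool_rot: [-0.041, 0.998, 0.038, -0.003]
force: [-0.1, 0.6, -0.8]
finger_gap: 1.003
```

```bash
python3 -c "
from h import *
a=st();s=snap('wrist','w17');w=cloud(s);
for y,x in ((5,617),(-84.5,624)):
  print(np.array(fit_flask(w,(x,y,np.radians(-85)),zoff=.006,rad=.062)))
  b=(abs(w[...,0]*1000-x)<20)&(abs(w[...,1]*1000-y)<15)&(w[...,2]<.06);q=w[b]*1000;c=np.linalg.lstsq(np.c_[q[:,0]-x,q[:,1]-y,np.ones(len(q))],q[:,2],rcond=None)[0];print('top',c)"
```

```text
t 17.42 tcp [635.6 -81.2 134.8] yaw -175.31 tilt 4.33 lean [-0.55  4.29] gap 1.003 F [-0.1  0.6 -0.8]
[619.46223038   7.83049899 -80.61513152   0.79175695]
top [ 0.09506751  0.15163543 27.75218009]
[626.60191621 -83.40584648 -84.24706146   0.83679756]
top [3.97184935e-02 1.30304767e-02 2.81779792e+01]
```

View pics/w17.png

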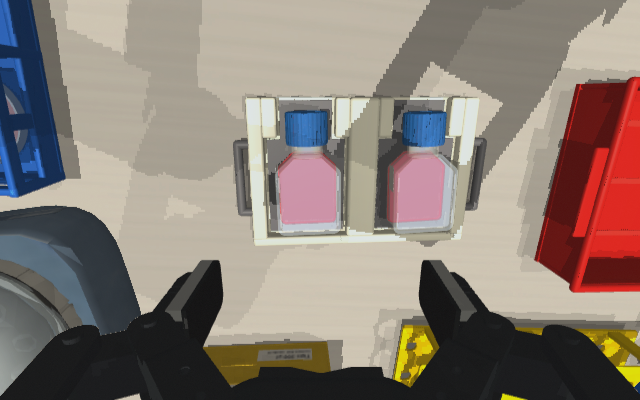

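Request:
{"fn": "jog_arm", "kwargs": {"motion": [[-2.3, -1.8, 0.5, -7, 40], [-2.3, -1.8, 0.5, -7, 40], [-2.3, -1.8, 0, -7, 40], [-2.3, -1.8, 0, -7, 40], [-2.3, -2.2, 0, -7, 40], [-2.3, -2.3, 0, -7, 40], [-2.3, -2.3, 0, -7, 40], [-2, -2.3, 0, -7, 40], [-2, -2.3, 0, -7, 40], [-1, -2, 0, -5, 40]]}}

```text
t: 18.3
tcp_pos: [0.4142, -0.285, 0.1371]
tool_rot: [0.538, 0.842, 0.034, 0.013]
force: [0.3, 0.1, 0.1]
finger_gap: 0.844
```

Request:
{"fn": "jog_arm", "kwargs": {"motion": [[0, -0.5, 0, -1, 40], [0, 0, 0, 0, 40]]}}

```text
t: 18.47
tcp_pos: [0.4114, -0.2933, 0.1355]
tool_rot: [0.549, 0.835, 0.034, 0.013]
force: [0.6, 1.2, 0.1]
finger_gap: 0.842
```

```bash
python3 -c "
from h import *
a=st();print(a['q'].round(3));s=snap('wrist','w18');w=cloud(s);print(np.array(fit_flask(w,(379,-331,np.radians(-159)))))"
```

```text
t 18.47 tcp [ 411.4 -293.3  135.5] yaw 113.38 tilt 4.16 lean [3.36 2.45] gap 0.842 F [0.6 1.2 0.1]
[-0.885  0.51   1.838  0.102  0.793 -1.364]
[ 379.03146743 -332.11750423 -158.89946052    0.78460965]
```

View pics/w18.png

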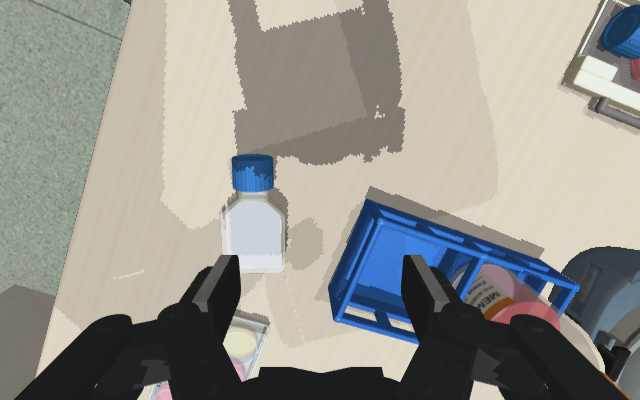

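Request:
{"fn": "jog_arm", "kwargs": {"motion": [[-1.2, -2, 0, -2, 40], [-1.2, -2, -1, 0, 40], [0, 0, -2, 0, 40], [0, 0, -2, 0, 40], [0, 0, -1.5, 0, 40], [0, 0, 0, 0, 40], [0, 0, 0, 0, 40]]}}

```text
t: 19.1
tcp_pos: [0.3924, -0.3266, 0.0667]
tool_rot: [0.555, 0.831, 0.035, 0.012]
force: [0.5, 0.2, 0.0]
finger_gap: 0.846
```

```bash
python3 -c "
from h import *
a=st();print(a['q'].round(3));s=snap('wrist','w19');w=cloud(s);print(np.array(fit_flask(w,(379,-331,np.radians(-159)))))"
```

```text
t 19.10 tcp [ 392.4 -326.6   66.7] yaw 112.59 tilt 4.29 lean [3.4  2.62] gap 0.846 F [0.5 0.2 0. ]
[-0.958  0.642  1.861  0.125  0.645 -1.452]
[ 379.22555917 -332.29640639 -158.42085655    0.8227729 ]
```

View pics/w19.png

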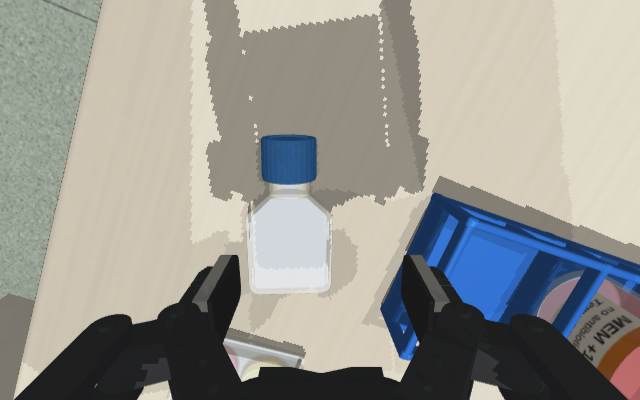

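Request:
{"fn": "jog_arm", "kwargs": {"motion": [[-0.8, -1.4, -0.5, -1, 40], [0, 0, -1.5, 0, 40], [0, 0, -1.5, 0, 40], [0, 0, -1, 0, 40], [0, 0, 0, 0, 40]]}}

```text
t: 19.57
tcp_pos: [0.3889, -0.3406, 0.0254]
tool_rot: [0.558, 0.829, 0.034, 0.017]
force: [1.0, 0.3, -0.2]
finger_gap: 0.842
```

```bash
python3 -c "
from h import *
a=st()"
```

```text
t 19.57 tcp [ 388.9 -340.6   25.4] yaw 112.07 tilt 4.34 lean [3.76 2.16] gap 0.842 F [ 1.   0.3 -0.2]
```

Request:
{"fn": "jog_arm", "kwargs": {"motion": [[-0.5, 0, -0.8, -0.8, 40], [-0.2, 0, -0.6, 0, 40], [0, 0, -0.2, 0, 100], [0, 0, 0, 0, 200], [0, 0, 0, 0, 200], [0, 0, 0, 0, 200]], "squeeze": 35}}

```text
t: 20.07
tcp_pos: [0.3844, -0.3409, 0.0123]
tool_rot: [0.562, 0.826, 0.033, 0.019]
force: [0.4, 0.4, -0.5]
finger_gap: 0.55
```

```bash
python3 -c "
from h import *
a=st();s=snap('wrist','w20');inhand(s,a)"
```

```text
t 20.07 tcp [ 384.4 -340.9   12.3] yaw 111.51 tilt 4.40 lean [3.97 1.89] gap 0.550 F [ 0.4  0.4 -0.5]
held origin [ 379.1 -329.9] axis yaw -68.5
top z 25.0 slope along -0.1 across 0.1 deg capz 30.3
```

View pics/w20.png

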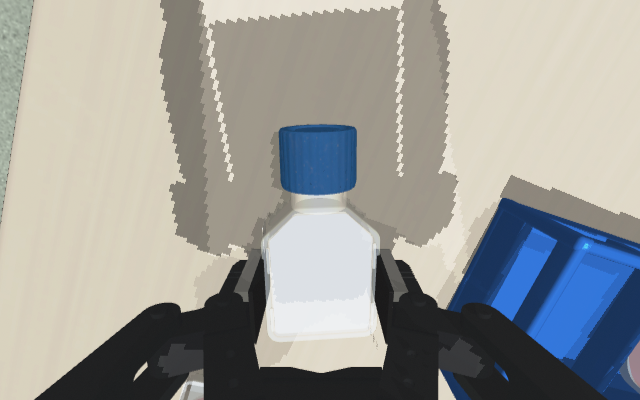

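Request:
{"fn": "jog_arm", "kwargs": {"motion": [[0, 0, 2, 0, 200], [0, 0, 3, 0, 200], [0, 0.5, 3, 0, 200], [0, 1.5, 3, 0, 200], [0.6, 2.5, 2, 0, 200], [1.2, 3, 0, 0, 200], [1.4, 3.2, 0, -2, 200], [1.4, 3.2, 0, -2, 200], [1.4, 3.2, 0, -2, 200], [1.4, 3.2, 0, -2, 200]]}}

```text
t: 20.95
tcp_pos: [0.4617, -0.14, 0.1518]
tool_rot: [0.626, 0.779, 0.03, 0.03]
force: [0.6, -0.7, -0.7]
finger_gap: 0.557
```

```bash
python3 -c "
from h import *
a=st()"
```

```text
t 20.95 tcp [ 461.7 -140.   151.8] yaw 102.36 tilt 4.82 lean [4.79 0.53] gap 0.557 F [ 0.6 -0.7 -0.7]
```

Request:
{"fn": "jog_arm", "kwargs": {"motion": [[2, 3, 0.3, -2, 200], [2, 3, 0.3, -2, 200], [2, 3, 0, -2, 200], [1.5, 3.2, 0, -2, 200], [1.5, 3.2, 0, 0, 200], [1.5, 3.2, 0, 0, 200], [1.2, 3.2, 0, 0, 200], [0.8, 3, 0, 0, 200], [0.3, 2.5, 0, 0, 200], [0, 1, 0, 0, 200]]}}

```text
t: 21.78
tcp_pos: [0.5956, 0.1651, 0.1614]
tool_rot: [0.68, 0.732, 0.031, 0.034]
force: [0.7, -0.7, -0.7]
finger_gap: 0.551
```

Request:
{"fn": "jog_arm", "kwargs": {"motion": [[0, 0, 0, 0, 200], [0, 0, 0, 0, 200]]}}

```text
t: 21.95
tcp_pos: [0.5946, 0.1678, 0.1613]
tool_rot: [0.678, 0.734, 0.031, 0.034]
force: [-0.2, -0.4, -1.3]
finger_gap: 0.557
```

```bash
python3 -c "
from h import *
a=st();s=snap('wrist','w21');inhand(s,a)"
```

```text
t 21.95 tcp [594.6 167.8 161.3] yaw 94.47 tilt 5.21 lean [ 5.2  -0.05] gap 0.557 F [-0.2 -0.4 -1.3]
held origin [592.7 180.3] axis yaw -85.5
top z 173.8 slope along 0.7 across 1.0 deg capz 178.6
```

View pics/w21.png

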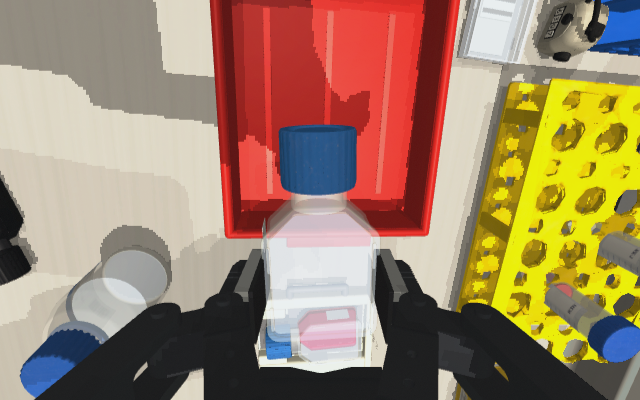

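Request:
{"fn": "jog_arm", "kwargs": {"motion": [[0.9, 2.4, 0, 0, 200], [0.9, 2.4, 0, -0.5, 200], [0, 0, -2, 0, 200], [0, 0, -2.5, 0, 200], [0, 0, -2.5, 0, 200], [0, 0, -1, 0, 200], [0, 0, 0, 0, 200], [0, 0, 0, 0, 200]]}}

```text
t: 22.67
tcp_pos: [0.6141, 0.2022, 0.0811]
tool_rot: [0.688, 0.724, 0.029, 0.035]
force: [0.7, 0.7, -0.8]
finger_gap: 0.553
```

```bash
python3 -c "
from h import *
a=st();s=snap('wrist','w22');inhand(s,a)"
```

```text
t 22.67 tcp [614.1 202.2  81.1] yaw 92.94 tilt 5.23 lean [ 5.21 -0.37] gap 0.553 F [ 0.7  0.7 -0.8]
held origin [612.5 214.9] axis yaw -87.1
top z 93.6 slope along 1.0 across 0.9 deg capz 98.3
```

View pics/w22.png

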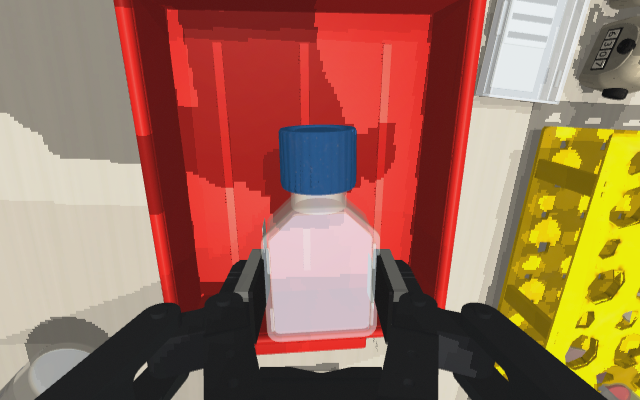

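Request:
{"fn": "jog_arm", "kwargs": {"motion": [[0, 1.5, 0, 0, 200], [0, 0, -1.5, 0, 200], [0, 0, -1.5, 0, 200], [0, 0, -1.5, 0, 200], [0, 0, -0.5, 0, 200], [0, 0, 0, 0, 200], [0, 0, 0, 0, 200]]}}

```text
t: 23.3
tcp_pos: [0.6224, 0.2154, 0.0419]
tool_rot: [0.689, 0.722, 0.037, 0.041]
force: [-0.0, -0.0, -0.6]
finger_gap: 0.556
```

```bash
python3 -c "
from h import *
a=st();s=snap('wrist','w23');inhand(s,a)"
```

```text
t 23.30 tcp [622.4 215.4  41.9] yaw 92.65 tilt 6.35 lean [ 6.34 -0.23] gap 0.556 F [-0.  -0.  -0.6]
held origin [620.7 228.1] axis yaw -87.3
top z 54.3 slope along 0.7 across 2.0 deg capz 59.1
```

Request:
{"fn": "jog_arm", "kwargs": {"motion": [[-0.7, 0, -0.8, 0, 200], [0, 0, -0.8, 0, 200], [0, 0, -0.4, 0, 200], [0, 0, 0, 0, 200], [0, 0, 0, 0, 200]]}}

```text
t: 23.77
tcp_pos: [0.6198, 0.2156, 0.0264]
tool_rot: [0.689, 0.722, 0.041, 0.045]
force: [0.6, 0.0, -0.8]
finger_gap: 0.554
```

```bash
python3 -c "
from h import *
a=st();s=snap('wrist','w24');inhand(s,a)"
```

```text
t 23.77 tcp [619.8 215.6  26.4] yaw 92.62 tilt 6.94 lean [ 6.93 -0.14] gap 0.554 F [ 0.6  0.  -0.8]
held origin [618.  228.3] axis yaw -87.4
top z 38.9 slope along 0.7 across 2.7 deg capz 43.7
```

View pics/w24.png

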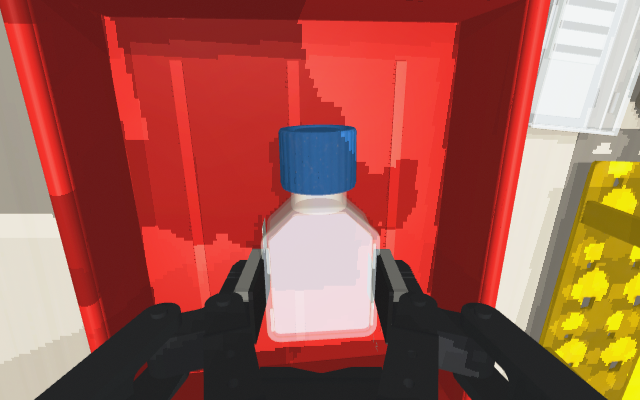

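Request:
{"fn": "jog_arm", "kwargs": {"motion": [[-0.3, 0, -0.6, 0, 200], [0, 0, -0.4, 0, 200], [0, 0, 0, 0, 200]]}}

```text
t: 24.07
tcp_pos: [0.6182, 0.2158, 0.0168]
tool_rot: [0.689, 0.722, 0.042, 0.046]
force: [0.8, -0.7, 1.2]
finger_gap: 0.554
```

```bash
python3 -c "
from h import *
a=st();s=snap('wrist','w25');inhand(s,a)"
```

```text
t 24.07 tcp [618.2 215.8  16.8] yaw 92.60 tilt 7.14 lean [ 7.12 -0.1 ] gap 0.554 F [ 0.8 -0.7  1.2]
held origin [616.3 228.4] axis yaw -87.4
top z 29.3 slope along 0.4 across 2.8 deg capz 34.4
```

Request:
{"fn": "jog_arm", "kwargs": {"motion": [[0, 0, 0, 0, 90], [0, 0, 0, 0, 60], [0, 0, 0.5, 0, 50], [0, 0, 2, 0, 40], [0, 0, 3, 0, 40], [0, 0, 3, 0, 40], [0, 0, 3, 0, 40], [0, 0, 3, 0, 40], [0, 0, 0, 0, 40]]}}

```text
t: 24.87
tcp_pos: [0.6148, 0.2153, 0.1671]
tool_rot: [0.689, 0.722, 0.04, 0.044]
force: [0.6, -0.5, 0.7]
finger_gap: 0.842
```

```bash
python3 -c "
from h import *
a=st();s=snap('wrist','w26');snap('top','t26');w=cloud(s);print(np.array(fit_flask(w,(616,228,np.radians(-177)),zoff=.006,rad=.065)))
b=(abs(w[...,0]*1000-616)<20)&(abs(w[...,1]*1000-215)<20)&(w[...,2]<.06);q=w[b]*1000;c=np.linalg.lstsq(np.c_[q[:,0]-616,q[:,1]-215,np.ones(len(q))],q[:,2],rcond=None)[0];print('top',c)"
```

```text
t 24.87 tcp [614.8 215.3 167.1] yaw 92.62 tilt 6.74 lean [ 6.72 -0.17] gap 0.842 F [ 0.6 -0.5  0.7]
[ 618.13192195  225.26727721 -176.13244549    0.83331782]
top [-5.63112872e-03  4.54231982e-03  2.84555912e+01]
```

View pics/w26.png

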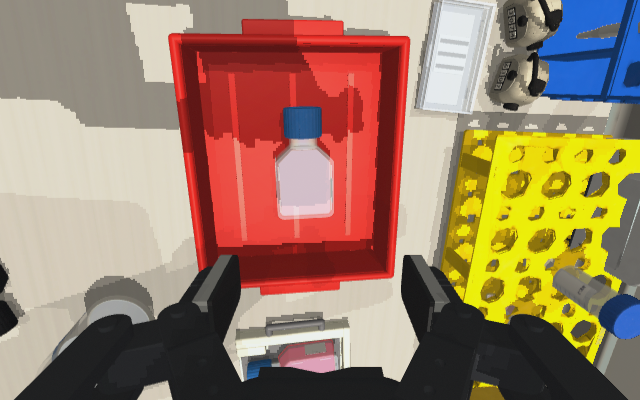

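View pics/t26.png

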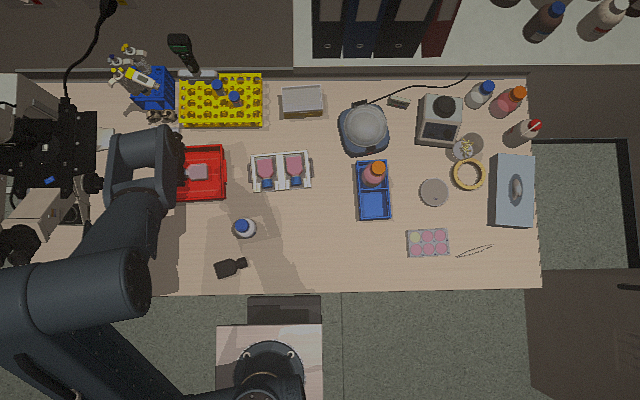

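Request:
{"fn": "jog_arm", "kwargs": {"motion": [[-1.2, -2.8, 0, -7, 0], [-1.2, -2.8, 0, -7, 0], [-1.2, -2.8, 0, -7, 0], [-1.2, -2.8, 0, -7, 0], [-1.2, -2.8, 0, -7, 0], [-1.2, -2.8, 0, -7, 0], [-1.2, -2.8, 0, -7, 0], [-1.5, -2.8, 0, -7, 0], [-1.5, -2.8, 0, -7, 0], [-1.5, -2.8, 0, -7, 0]]}}

```text
t: 25.8
tcp_pos: [0.4665, -0.0686, 0.1484]
tool_rot: [0.982, 0.183, -0.004, 0.046]
force: [-0.4, -0.4, -0.2]
finger_gap: 0.999
```

```bash
python3 -c "
from h import *
a=st();print(a['q'].round(3))"
```

```text
t 25.80 tcp [466.5 -68.6 148.4] yaw 21.10 tilt 5.27 lean [ 0.55 -5.24] gap 0.999 F [-0.4 -0.4 -0.2]
[-0.33   0.454  1.908 -0.123  0.745  0.961]
```

Request:
{"fn": "jog_arm", "kwargs": {"motion": [[-1.5, -2, 0, -7, 0], [-1.5, -2, 0, -7, 0], [0, -1, 0, -7, 0], [0, 0, 0, -7, 0], [0, 0, 0, -7, 0], [0, 0, 0, -7, 0], [0, 0, 0, -7, 0], [0, 0, 0, -7, 0], [0, 0, 0, -7, 0], [0, 0, 0, 0, 0]]}}

```text
t: 26.63
tcp_pos: [0.4178, -0.1207, 0.1352]
tool_rot: [0.928, -0.369, -0.044, 0.028]
force: [-0.2, 0.1, 0.2]
finger_gap: 0.999
```

```bash
python3 -c "
from h import *
a=st();print(a['q'].round(3));snap('wrist','w27')"
```

```text
t 26.63 tcp [ 417.8 -120.7  135.2] yaw -43.52 tilt 5.93 lean [-5.82 -1.08] gap 0.999 F [-0.2  0.1  0.2]
[-0.494  0.476  1.927 -0.089  0.821  1.897]
```

View pics/w27.png

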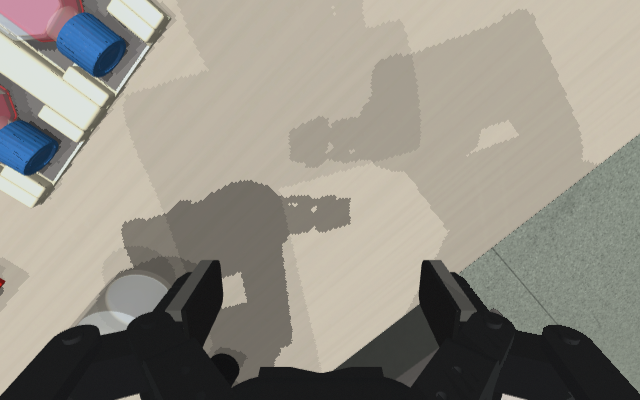

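Request:
{"fn": "jog_arm", "kwargs": {"motion": [[0, 0, -2.5, 0, 0], [0, 0, -2.5, 0, 0], [0, 0, -1.5, 0, 0], [0, 0, 0, 0, 0], [0, 0, 0, 0, 0], [0, 0, 0, 0, 0], [0, 0, 0, 0, 0]]}}

```text
t: 27.27
tcp_pos: [0.4153, -0.119, 0.0666]
tool_rot: [0.932, -0.358, -0.046, 0.027]
force: [-0.3, 0.3, 0.5]
finger_gap: 0.998
```

```bash
python3 -c "
from h import *
a=st();print(a['q'].round(3))"
```

```text
t 27.27 tcp [ 415.3 -119.    66.6] yaw -42.20 tilt 6.17 lean [-6.07 -1.02] gap 0.998 F [-0.3  0.3  0.5]
[-0.492  0.614  1.974 -0.11   0.641  1.903]
```

Request:
{"fn": "jog_arm", "kwargs": {"motion": [[0, 0, 2.5, 0, 0], [0, 0, 2.5, 0, 0], [0, 0, 2, 0, 0], [0, 0, 0, 0, 0], [0, 0, 0, 0, 0], [0, 0, 0, 0, 0], [0, 0, 0, 0, 0]]}}

```text
t: 27.85
tcp_pos: [0.4161, -0.119, 0.1429]
tool_rot: [0.933, -0.356, -0.043, 0.028]
force: [0.5, 0.2, 0.0]
finger_gap: 1.003
```

```bash
python3 -c "
from h import *
a=st();print(a['q'].round(3))"
```

```text
t 27.85 tcp [ 416.1 -119.   142.9] yaw -41.94 tilt 5.87 lean [-5.73 -1.2 ] gap 1.003 F [0.5 0.2 0. ]
[-0.492  0.459  1.927 -0.089  0.836  1.871]
```

Request:
{"fn": "jog_arm", "kwargs": {"motion": [[0, 0, -3, 0, 0], [0, 0, -3, 0, 0], [0, 0, -2, 0, 0], [0, 0, -1.5, 0, 0], [0, 0, -1, 0, 0], [0, 0, -0.5, 0, 0], [0, 0, 0, 0, 0], [0, 0, 0, 0, 0]]}}

```text
t: 28.52
tcp_pos: [0.4144, -0.1181, 0.0244]
tool_rot: [0.933, -0.356, -0.045, 0.027]
force: [1.0, -0.2, 0.9]
finger_gap: 1.003
```

```bash
python3 -c "
from h import *
a=st();print(a['q'].round(3),a['tau'].round(1))"
```

```text
t 28.52 tcp [ 414.4 -118.1   24.4] yaw -41.88 tilt 6.06 lean [-5.96 -1.05] gap 1.003 F [ 1.  -0.2  0.9]
[-0.492  0.704  1.994 -0.13   0.53   1.922] [ -0.  -36.8  -3.3  -0.1   0.3   0. ]
```

Request:
{"fn": "jog_arm", "kwargs": {"motion": [[0, 0, 0, 0, 0], [0, 0, 0, 0, 0], [0, 0, 0, 0, 0], [0, 0, 0, 0, 0], [0, 0, 0, 0, 0], [0, 0, 0, 0, 0], [0, 0, 0, 0, 0], [0, 0, 0, 0, 0]]}}

```text
t: 29.18
tcp_pos: [0.4162, -0.119, 0.0273]
tool_rot: [0.933, -0.356, -0.042, 0.028]
force: [0.2, -0.4, -0.1]
finger_gap: 1.003
```

```bash
python3 -c "
from h import *
a=st();print(a['q'].round(3))"
```

```text
t 29.18 tcp [ 416.2 -119.    27.3] yaw -41.86 tilt 5.78 lean [-5.63 -1.23] gap 1.003 F [ 0.2 -0.4 -0.1]
[-0.492  0.698  1.993 -0.129  0.531  1.921]
```

Request:
{"fn": "jog_arm", "kwargs": {"motion": [[0, 0, 0, -7, 0], [0, 0, 0, -7, 0], [0, 0, 0, -7, 0], [0, 0, 0, -7, 0], [0, 0, 0, -7, 0], [-0.3, 0.1, -0.2, -2, 0], [0, 0, 0, 0, 0], [0, 0, 0, 0, 0], [0, 0, 0, 0, 0], [0, 0, 0, 0, 0]]}}

```text
t: 30.02
tcp_pos: [0.4139, -0.118, 0.0258]
tool_rot: [0.766, -0.641, -0.048, 0.012]
force: [0.5, -0.2, 0.3]
finger_gap: 0.999
```

```bash
python3 -c "
from h import *
a=st();print(a['q'].round(3))"
```

```text
t 30.02 tcp [ 413.9 -118.    25.8] yaw -79.98 tilt 5.70 lean [-5.13  2.47] gap 0.999 F [ 0.5 -0.2  0.3]
[-0.533  0.701  1.993 -0.016  0.547  2.446]
```

Request:
{"fn": "jog_arm", "kwargs": {"motion": [[-0.1, 0, -0.1, 0, 0], [-0.1, 0, -0.1, 0, 0], [-0.1, 0, -0.1, 0, 0], [-0.1, 0, -0.1, 0, 0], [-0.1, 0, -0.1, 0, 0], [-0.1, 0, -0.1, 0, 0], [-0.1, 0, -0.1, 0, 0], [-0.1, 0, -0.1, 0, 0], [-0.1, 0, -0.1, 0, 0], [-0.1, 0, -0.1, 0, 0]]}}

```text
t: 30.85
tcp_pos: [0.4034, -0.1179, 0.015]
tool_rot: [0.767, -0.64, -0.048, 0.012]
force: [0.2, 0.2, -0.1]
finger_gap: 0.996
```

```bash
python3 -c "
from h import *
a=st();print(a['q'].round(3))"
```

```text
t 30.85 tcp [ 403.4 -117.9   15. ] yaw -79.82 tilt 5.65 lean [-5.09  2.42] gap 0.996 F [ 0.2  0.2 -0.1]
[-0.544  0.722  2.022 -0.021  0.496  2.436]
```

Request:
{"fn": "jog_arm", "kwargs": {"motion": [[0, 0, 3, 7, 0], [0, 0, 3, 7, 0], [0, 0, 3, 7, 0], [0, 0, 3, 7, 0], [0, 0, 3, 7, 0], [0, 0, 2.5, 7, 0], [0, 0, 1.5, 7, 0], [0, 0, 0.5, 7, 0], [0, 0, 0, 7, 0], [0, 0, 0, 7, 0]]}}

```text
t: 31.68
tcp_pos: [0.3993, -0.1167, 0.2161]
tool_rot: [0.996, -0.07, -0.034, 0.046]
force: [0.8, 0.2, -0.3]
finger_gap: 1.003
```

Request:
{"fn": "jog_arm", "kwargs": {"motion": [[0.3, 0.5, 0, 7, 0], [0.3, 0.5, 0, 7, 0], [0.3, 0.5, 0, 7, 0], [0.3, 0.5, 0, 7, 0], [0.3, 0.5, 0, 7, 0], [0.3, 0.5, 0, 7, 0], [0.3, 0.5, 0, 7, 0], [0.3, 0.5, 0, 7, 0], [0.3, 0.5, 0, 7, 0], [0.3, 0.5, 0, 7, 0]]}}

```text
t: 32.52
tcp_pos: [0.4259, -0.063, 0.2154]
tool_rot: [0.849, 0.526, -0.003, 0.056]
force: [-0.7, 1.0, 0.2]
finger_gap: 0.999
```

```bash
python3 -c "
from h import *
a=st();print(a['q'].round(3))"
```

```text
t 32.52 tcp [425.9 -63.  215.4] yaw 63.42 tilt 6.46 lean [ 3.14 -5.63] gap 0.999 F [-0.7  1.   0.2]
[-0.356  0.27   1.962 -0.099  0.826  0.169]
```

Request:
{"fn": "jog_arm", "kwargs": {"motion": [[0.1, 1, 0, 7, 0], [0.1, 1, 0, 7, 0], [0.1, 1, 0, 7, 0], [0.1, 1, 0, 7, 0], [0.1, 1, 0, 7, 0], [0.1, 1, 0, 7, 0], [0.1, 1, 0, 7, 0], [0.1, 1, 0, 7, 0], [0.1, 1, 0, 7, 0], [0.1, 1, 0, 7, 0]]}}

```text
t: 33.35
tcp_pos: [0.4309, 0.0422, 0.2134]
tool_rot: [0.381, 0.923, 0.029, 0.045]
force: [0.3, 0.0, 0.4]
finger_gap: 1.003
```

Request:
{"fn": "jog_arm", "kwargs": {"motion": [[0.1, 0.5, 0, 7, 0], [0.1, 0.5, 0, 7, 0], [0, 0.3, 0, 7, 0], [0, 0, 0, 7, 0], [0, 0, 0, 7, 0], [0, 0, 0, 7, 0], [0, 0, 0, 0, 0], [0, 0, 0, 0, 0]]}}

```text
t: 34.02
tcp_pos: [0.4285, 0.0583, 0.2119]
tool_rot: [0.016, 0.999, 0.044, 0.029]
force: [0.4, 0.2, -0.9]
finger_gap: 1.0
```

```bash
python3 -c "
from h import *
a=st();print(a['q'].round(3));snap('wrist','w28');s=snap('scene','s28')
cv2.imwrite('pics/s28c.png',cv2.resize(s['img'][130:230,210:330,::-1],(720,600),interpolation=cv2.INTER_CUBIC))"
```

```text
t 34.02 tcp [428.5  58.3 211.9] yaw 177.97 tilt 5.98 lean [3.37 4.93] gap 1.000 F [ 0.4  0.2 -0.9]
[-0.193  0.277  1.964  0.126  0.863 -1.811]
```

View pics/w28.png

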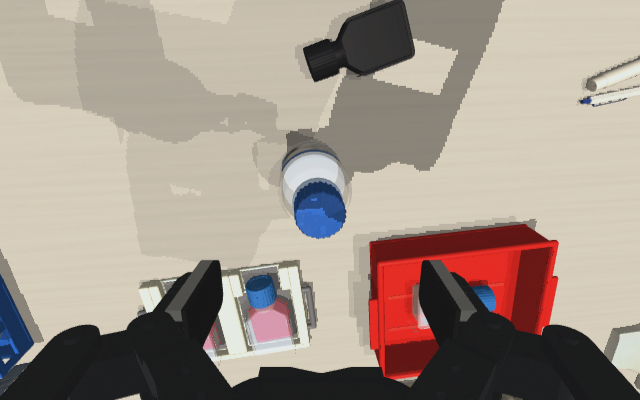

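View pics/s28c.png

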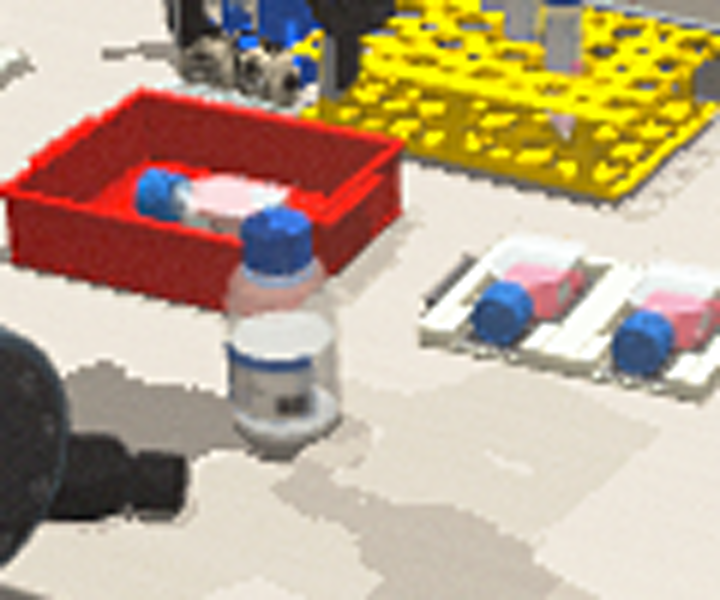

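```bash
python3 -c "
from h import *
s=np.load('pics/w28.npz');w=cloud(s)
cv2.imwrite('pics/w28c.png',cv2.resize(s['img'][125:245,265:365,::-1],(500,600),interpolation=cv2.INTER_CUBIC))
im=s['img'].astype(int)
b=(im[...,2]>im[...,0]+50)&(abs(w[...,0]-.442)<.04)&(abs(w[...,1]-.064)<.04)&(w[...,2]>.115)
p=w[b]*1000;print(len(p),rect(p),np.percentile(p[:,2],[5,50,95]))
b=(abs(w[...,0]-.442)<.05)&(abs(w[...,1]-.064)<.05)&(w[...,2]>.02)&(w[...,2]<.1)
p=w[b]*1000;print(len(p),p.min(0),p.max(0))
"
```

```text
2060 (array([442134.6875,  64995.5   ]), array([36180.3828125 , 36287.77734375]), 6.2164306640625) [119.8430216  125.32248422 126.42705106]
2790 [411.00841551  33.75056575  20.13523713] [464.49282954  95.94264819  99.99389132]
```

View pics/w28c.png

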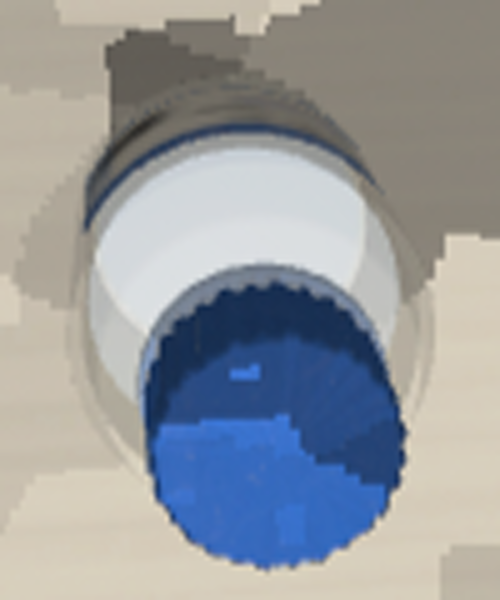

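Request:
{"fn": "jog_arm", "kwargs": {"motion": [[0.8, 0.5, 0, 3, 0], [0.7, 0.4, -1, 3, 0], [0, 0, -2, 0, 0], [0, 0, -2, 0, 0], [0, 0, 0, 0, 0], [0, 0, 0, 0, 0]]}}

```text
t: 34.62
tcp_pos: [0.4447, 0.0679, 0.1617]
tool_rot: [-0.033, 0.998, 0.044, 0.029]
force: [-0.1, -0.5, 0.1]
finger_gap: 1.001
```

```bash
python3 -c "
from h import *
a=st();print(a['q'].round(3));snap('wrist','w29')"
```

```text
t 34.62 tcp [444.7  67.9 161.7] yaw -176.31 tilt 6.05 lean [3.1  5.18] gap 1.001 F [-0.1 -0.5  0.1]
[-0.165  0.393  1.978  0.146  0.737 -1.91 ]
```

View pics/w29.png

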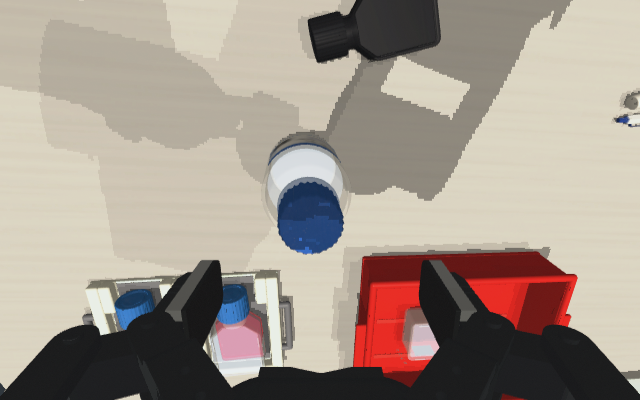

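Request:
{"fn": "jog_arm", "kwargs": {"motion": [[-0.1, -0.1, -2, 0, 0], [0, 0, -2, 0, 0], [0, 0, -1.5, 0, 0], [0, 0, 0, 0, 0], [0, 0, 0, 0, 0]]}}

```text
t: 35.08
tcp_pos: [0.4478, 0.0663, 0.1106]
tool_rot: [-0.032, 0.998, 0.043, 0.035]
force: [0.3, -1.1, 0.3]
finger_gap: 0.999
```

```bash
python3 -c "
from h import *
a=st();print(a['q'].round(3));snap('wrist','w30')"
```

```text
t 35.08 tcp [447.8  66.3 110.6] yaw -176.47 tilt 6.35 lean [3.8  5.07] gap 0.999 F [ 0.3 -1.1  0.3]
[-0.168  0.498  2.024  0.182  0.576 -1.953]
```

View pics/w30.png

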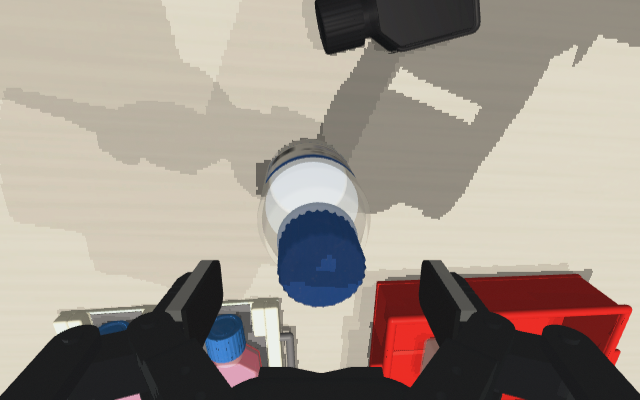

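Request:
{"fn": "jog_arm", "kwargs": {"motion": [[-0.4, 0, -1, 0, 0], [-0.1, 0, -1, 0, 0], [0, 0, -0.5, 0, 0], [0, 0, 0, 0, 0]]}}

```text
t: 35.47
tcp_pos: [0.4469, 0.0658, 0.0904]
tool_rot: [-0.032, 0.998, 0.042, 0.041]
force: [-0.5, -0.5, -0.2]
finger_gap: 1.002
```

```bash
python3 -c "
from h import *
a=st();print(a['q'].round(3))"
```

```text
t 35.47 tcp [446.9  65.8  90.4] yaw -176.48 tilt 6.72 lean [4.5  4.97] gap 1.002 F [-0.5 -0.5 -0.2]
[-0.17   0.54   2.049  0.208  0.498 -1.986]
```

Request:
{"fn": "jog_arm", "kwargs": {"motion": [[-0.4, 0.1, -0.4, 0, 80], [0, 0, -0.2, 0, 150], [0, 0, 0, 0, 220], [0, 0, 0, 0, 220], [0, 0, 0, 0, 220], [0, 0, 0, 0, 220]], "squeeze": 50}}

```text
t: 35.97
tcp_pos: [0.4455, 0.0657, 0.0875]
tool_rot: [-0.034, 0.998, 0.04, 0.045]
force: [-1.4, -3.1, 3.9]
finger_gap: 0.333
```

```bash
python3 -c "
from h import *
a=st();print(a['q'].round(3));snap('wrist','w31');s=snap('scene','s31');cv2.imwrite('pics/s31c.png',cv2.resize(s['img'][110:230,210:330,::-1],(600,600),interpolation=cv2.INTER_CUBIC))"
```

```text
t 35.97 tcp [445.5  65.7  87.5] yaw -176.31 tilt 6.92 lean [4.98 4.78] gap 0.333 F [-1.4 -3.1  3.9]
[-0.169  0.545  2.06   0.214  0.474 -1.996]
```

View pics/w31.png

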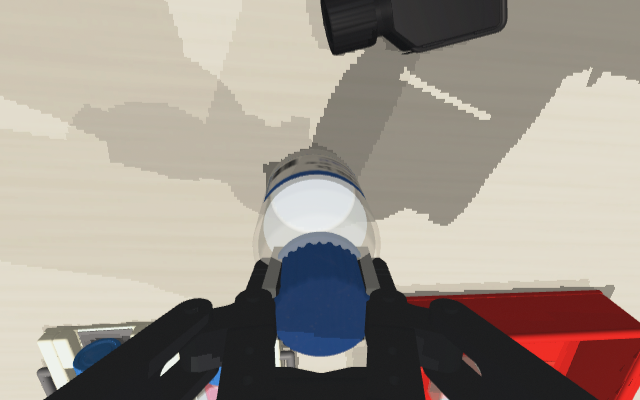

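View pics/s31c.png

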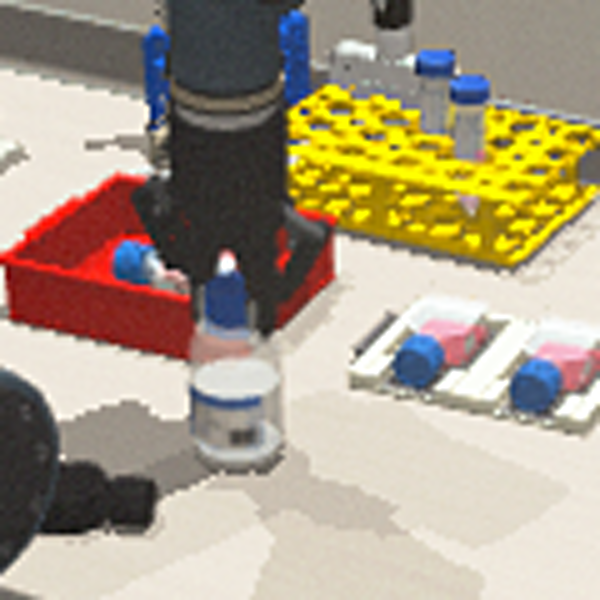

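Request:
{"fn": "jog_arm", "kwargs": {"motion": [[0, 0, 0.5, 0, 220], [0, 0, 1, 0, 220], [0, 0, 1.5, 0, 220], [0, 0, 1.5, 0, 220], [0, 0, 1.5, 0, 220], [0, 0, 1, 0, 220], [0, 0, 0.5, 0, 220], [0, 0, 0, 0, 220]]}}

```text
t: 36.73
tcp_pos: [0.4411, 0.0675, 0.1648]
tool_rot: [-0.032, 0.998, 0.043, 0.039]
force: [0.2, 0.6, -2.8]
finger_gap: 0.322
```

```bash
python3 -c "
from h import *
a=st();print(a['q'].round(3));snap('wrist','w32');s=snap('scene','s32');cv2.imwrite('pics/s32c.png',cv2.resize(s['img'][90:230,200:340,::-1],(600,600),interpolation=cv2.INTER_CUBIC))"
```

```text
t 36.73 tcp [441.1  67.5 164.8] yaw -176.51 tilt 6.66 lean [4.34 5.02] gap 0.322 F [ 0.2  0.6 -2.8]
[-0.168  0.377  1.999  0.152  0.711 -1.916]
```

View pics/s32c.png

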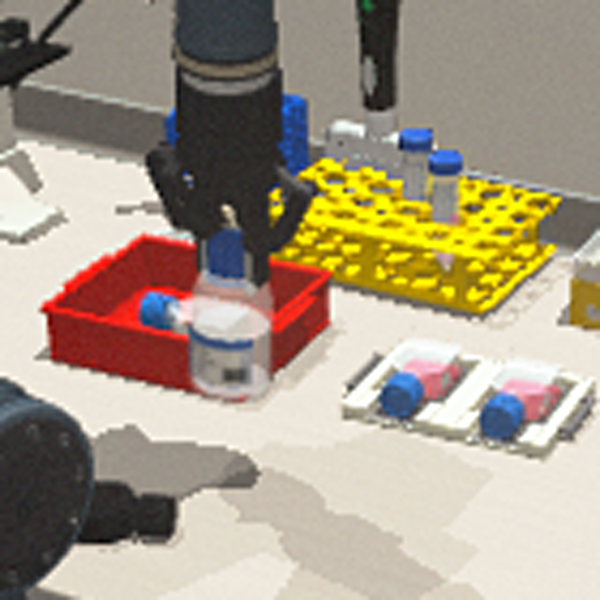

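View pics/w32.png

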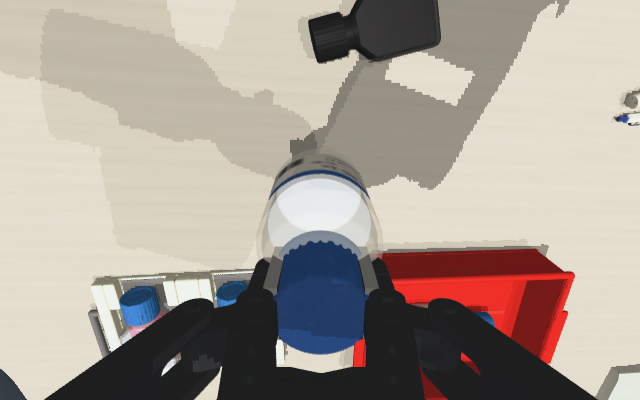

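Request:
{"fn": "jog_arm", "kwargs": {"motion": [[0.2, -1, 0.5, -1, 220], [0.4, -2, 0.3, -1, 220], [0.5, -2.7, 0.2, -1, 220], [0.5, -3, 0, -1, 220], [0.5, -3, 0, -1, 220], [0.5, -3, 0, -1, 220], [0.5, -3, 0, -1, 220], [0.5, -3, 0, -1, 220], [0.5, -3, 0, -1, 220], [0.5, -3, 0, -1, 220]]}}

```text
t: 37.67
tcp_pos: [0.4788, -0.2094, 0.1682]
tool_rot: [0.059, 0.997, 0.044, 0.032]
force: [-0.2, 0.5, -3.0]
finger_gap: 0.326
```

```bash
python3 -c "
from h import *
a=st();print(a['q'].round(3))"
```

```text
t 37.67 tcp [ 478.8 -209.4  168.2] yaw 173.08 tilt 6.26 lean [4.  4.8] gap 0.326 F [-0.2  0.5 -3. ]
[-0.69   0.474  1.773  0.14   0.898 -2.23 ]
```

Request:
{"fn": "jog_arm", "kwargs": {"motion": [[0.7, -2.7, 0, 0, 220], [0.7, -2.3, 0, 0, 220], [0.6, -2, 0, 0, 220], [0.5, -1.5, 0, 0, 220], [0.3, -1, 0, 0, 220], [0, -0.5, 0, 0, 220], [0, 0, 0, 0, 220], [0, 0, 0, 0, 220]]}}

```text
t: 38.33
tcp_pos: [0.503, -0.3267, 0.1612]
tool_rot: [0.068, 0.996, 0.045, 0.029]
force: [0.3, 0.2, -1.9]
finger_gap: 0.325
```

```bash
python3 -c "
from h import *
a=st();print(a['q'].round(3));snap('wrist','w33');s=snap('scene','s33');cv2.imwrite('pics/s33c.png',cv2.resize(s['img'][100:250,320:470,::-1],(600,600),interpolation=cv2.INTER_CUBIC))"
```

```text
t 38.33 tcp [ 503.  -326.7  161.2] yaw 172.11 tilt 6.14 lean [3.66 4.91] gap 0.325 F [ 0.3  0.2 -1.9]
[-0.815  0.581  1.568  0.124  1.015 -2.318]
```

View pics/w33.png

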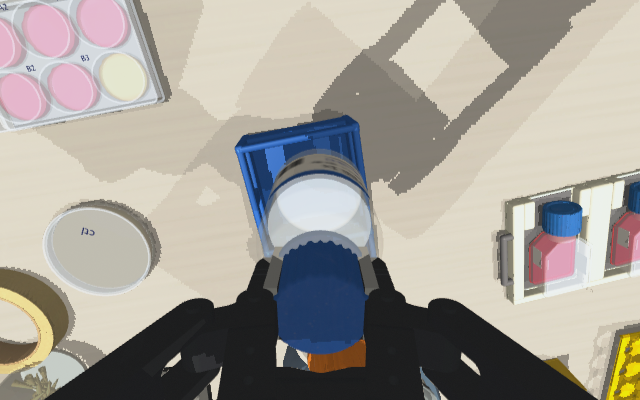

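View pics/s33c.png

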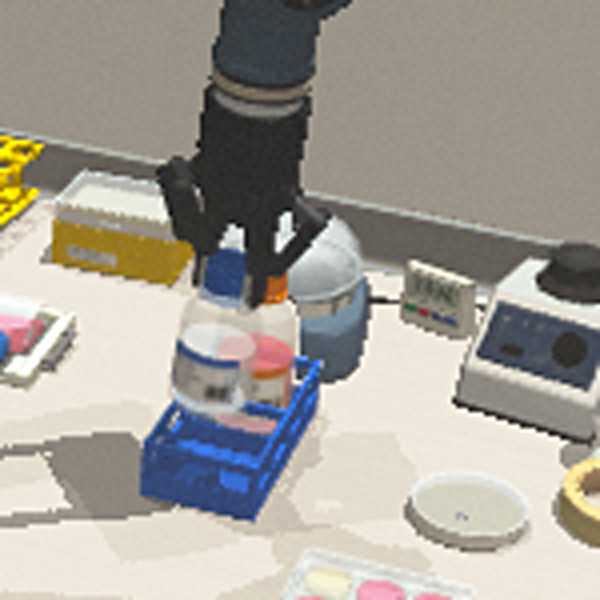

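```bash
cat >> h.py <<'E'
from scipy.optimize import least_squares
def bottle(files,tcp):
    for f in files:
        s=np.load('pics/'+f+'.npz');w=cloud(s)*1000
        # search body pts
        b=(np.hypot(w[...,0]-tcp[0],w[...,1]-tcp[1])<50)&(w[...,2]>tcp[2]-72)&(w[...,2]<tcp[2]-28)
        p=w[b]
        def r(q): 
            dx=p[:,0]-q[0]-q[2]*(p[:,2]-tcp[2]);dy=p[:,1]-q[1]-q[3]*(p[:,2]-tcp[2]); return np.hypot(dx,dy)-31.5
        q=least_squares(r,[tcp[0],tcp[1],0,0],loss='soft_l1',f_scale=1.5)
        zb=-87; x=q.x
        print(f,len(p),'axis@tcp',x[:2].round(1),'tilt deg',np.degrees(x[2:]).round(1),'base',(x[:2]+x[2:]*zb).round(1),'res',np.median(abs(r(x))).round(2))
E
python3 - <<'E'
from h import *
a=sense();t=a['tcp_pos']*1000
bottle(['w33'],t)
s=snap('scene','s33b');bottle(['s33b'],t)
w=cloud(np.load('pics/w33.npz'))
m=np.isfinite(w[...,2])&(w[...,0]<.53)&(w[...,0]>.44)&(abs(w[...,1]+.33)<.07)&(w[...,2]<.062)&(w[...,2]>.042)
p=w[m]*1000;print(len(p),rect(w[m]),np.percentile(p[:,0],[1,5]),np.percentile(p[:,1],[1,99]))
m=np.isfinite(w[...,2])&(w[...,0]<.60)&(w[...,0]>.44)&(abs(w[...,1]+.33)<.075)&(w[...,2]<.06)
p=w[m];print('cad',np.array(fit(t_cad,p[:,:2]*1000,((p[:,2]>.04)&(p[:,2]<.06)).astype(float),(553.7,-324.4,.045))))
for nm in ('w19','w18'):
    w=cloud(np.load('pics/%s.npz'%nm))
    m=np.isfinite(w[...,2])&(w[...,0]<.66)&(w[...,0]>.45)&(abs(w[...,1]+.325)<.07)&(w[...,2]<.06)
    p=w[m];print(nm,'cad',np.array(fit(t_cad,p[:,:2]*1000,((p[:,2]>.04)&(p[:,2]<.06)).astype(float),(553.7,-324.4,.045))))
E
```

```text
w33 1949 axis@tcp [ 501.2 -326.7] tilt deg [ 1.7 -4.7] base [ 498.7 -319.6] res 0.12
s33b 260 axis@tcp [ 499.  -324.8] tilt deg [ 0.7 -3.4] base [ 497.9 -319.5] res 1.52
1954 (array([ 494.73147583, -327.03155518]), array([65.57771301, 92.3050766 ]), 2.583021879196167) [460.95523904 462.2871278 ] [-373.54333539 -281.40073404]
cad [ 5.53546638e+02 -3.24587205e+02  2.45482699e+00  4.14879479e-01]
w19 cad [ 5.51816138e+02 -3.24841847e+02  2.38001889e+00  2.68165425e-01]
w18 cad [ 5.51995763e+02 -3.24097807e+02  2.53564536e+00  3.08440998e-01]
```

Request:
{"fn": "jog_arm", "kwargs": {"motion": [[0.5, -0.3, 0, 0, 220], [0.5, -0.2, -0.5, 0, 220], [0, 0, -0.5, 0, 220], [0, 0, 0, 0, 220], [0, 0, 0, 0, 220]]}}

```text
t: 38.9
tcp_pos: [0.5148, -0.3279, 0.1514]
tool_rot: [0.065, 0.996, 0.045, 0.029]
force: [1.0, -1.0, -2.1]
finger_gap: 0.323
```

```bash
python3 -c "
from h import *
a=st();snap('wrist','w34');bottle(['w34'],a['tcp_pos']*1000)"
```

```text
t 38.90 tcp [ 514.8 -327.9  151.4] yaw 172.39 tilt 6.17 lean [3.66 4.95] gap 0.323 F [ 1.  -1.  -2.1]
w34 1963 axis@tcp [ 512.9 -328. ] tilt deg [ 1.6 -4.8] base [ 510.4 -320.7] res 0.12
```

View pics/w34.png

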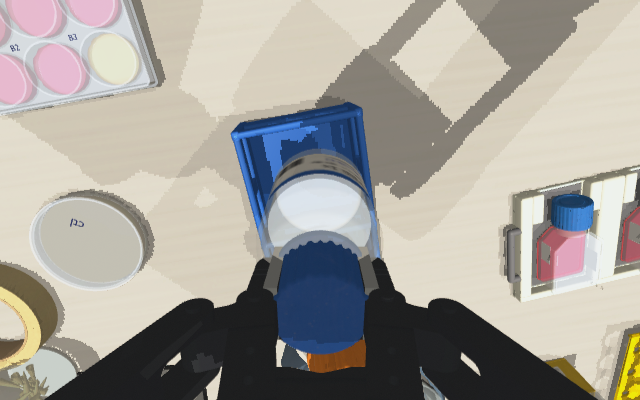

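Request:
{"fn": "jog_arm", "kwargs": {"motion": [[-0.1, -0.4, 0, 0, 220], [0, 0, -1, 0, 220], [0, 0, -1.2, 0, 220], [0, 0, -1, 0, 220], [0, 0, 0, 0, 220], [0, 0, 0, 0, 220]]}}

```text
t: 39.45
tcp_pos: [0.5131, -0.3326, 0.1166]
tool_rot: [0.065, 0.996, 0.045, 0.029]
force: [0.2, 0.1, -2.6]
finger_gap: 0.328
```

```bash
python3 -c "
from h import *
a=st();snap('wrist','w35');bottle(['w35'],a['tcp_pos']*1000)"
```

```text
t 39.45 tcp [ 513.1 -332.6  116.6] yaw 172.37 tilt 6.16 lean [3.65 4.94] gap 0.328 F [ 0.2  0.1 -2.6]
w35 3090 axis@tcp [ 520.7 -319.9] tilt deg [16.1 14.9] base [ 496.2 -342.5] res 2.58
```

Request:
{"fn": "jog_arm", "kwargs": {"motion": [[0, 0, -1, 0, 220], [0, 0, -0.8, 0, 220], [0, 0, -0.3, 0, 220], [0, 0, 0, 0, 220], [0, 0, 0, 0, 220]]}}

```text
t: 39.92
tcp_pos: [0.5133, -0.3328, 0.0939]
tool_rot: [0.065, 0.996, 0.045, 0.029]
force: [-0.2, 0.2, -2.1]
finger_gap: 0.327
```

```bash
python3 -c "
from h import *
a=st();snap('wrist','w36');s=snap('scene','s36');cv2.imwrite('pics/s36c.png',cv2.resize(s['img'][100:250,320:470,::-1],(600,600),interpolation=cv2.INTER_CUBIC))"
```

```text
t 39.92 tcp [ 513.3 -332.8   93.9] yaw 172.36 tilt 6.15 lean [3.68 4.91] gap 0.327 F [-0.2  0.2 -2.1]
```

View pics/s36c.png

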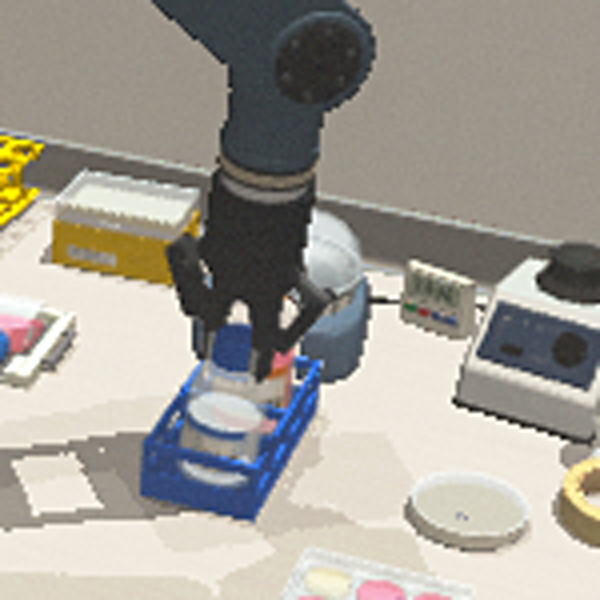

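View pics/w36.png

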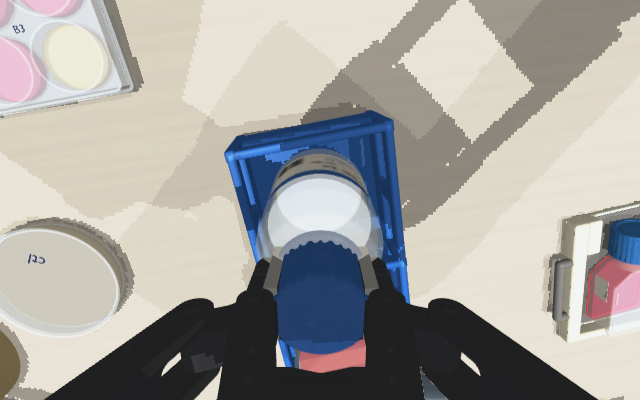

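Request:
{"fn": "jog_arm", "kwargs": {"motion": [[0, 0, -0.2, 0, 220], [0, 0, -0.1, 0, 220], [0, 0, 0, 0, 220]]}}

```text
t: 40.27
tcp_pos: [0.5139, -0.3333, 0.0942]
tool_rot: [0.065, 0.996, 0.044, 0.03]
force: [-0.2, -0.0, -2.8]
finger_gap: 0.326
```

Request:
{"fn": "jog_arm", "kwargs": {"motion": [[0, 0, -0.4, 0, 220], [0, 0, 0, 0, 220]]}}

```text
t: 40.43
tcp_pos: [0.5154, -0.3342, 0.0946]
tool_rot: [0.065, 0.996, 0.043, 0.032]
force: [0.1, 0.2, -2.3]
finger_gap: 0.322
```

```bash
python3 -c "
from h import *
a=st();print(a['q'].round(3),a['qd'].round(3),a['tau'].round(1),a['ft_torque'].round(2))
w=cloud(snap('top','t37'));print(w[172,374],np.array(w[160:185,362:386][...,2]).max())
s=snap('scene','s37');cv2.imwrite('pics/s37c.png',cv2.resize(s['img'][100:250,320:470,::-1],(600,600),interpolation=cv2.INTER_CUBIC))"
```

```text
t 40.43 tcp [ 515.4 -334.2   94.6] yaw 172.40 tilt 6.18 lean [4.02 4.68] gap 0.322 F [ 0.1  0.2 -2.3]
[-0.81   0.688  1.579  0.138  0.89  -2.339] [ 0.002 -0.03  -0.016  0.009  0.015  0.   ] [  0.1 -48.1 -13.4   0.4   0.2   0. ] [-0.1   0.08  0.01]
[ 0.58287599 -0.31097987  0.15537237] nan
```

View pics/t37.png

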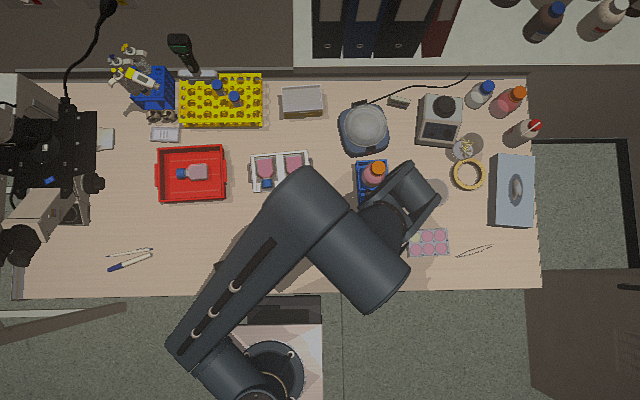

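View pics/s37c.png

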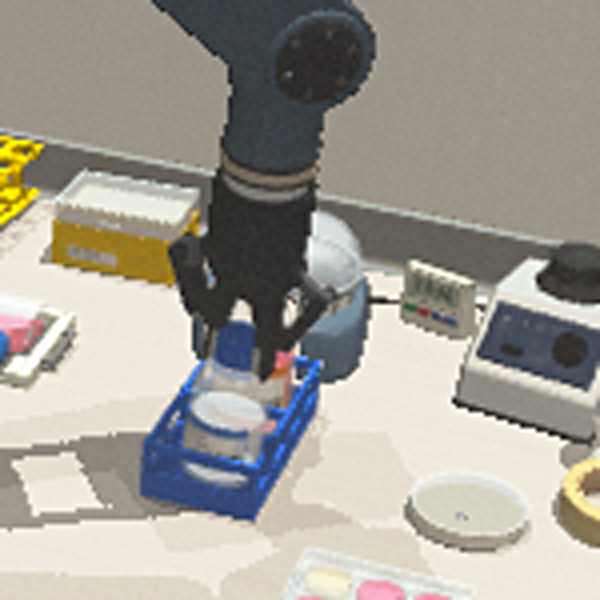

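Request:
{"fn": "jog_arm", "kwargs": {"motion": [[-0.1, 0, -0.4, 0, 220], [-0.1, 0, -0.4, 0, 220], [0, 0, -0.2, 0, 220]]}}

```text
t: 40.78
tcp_pos: [0.5154, -0.3347, 0.0935]
tool_rot: [0.064, 0.996, 0.042, 0.035]
force: [-3.4, 1.3, 2.6]
finger_gap: 0.328
```

```bash
python3 -c "
from h import *
a=st();print(a['q'].round(3),a['qd'].round(3))"
```

```text
t 40.78 tcp [ 515.4 -334.7   93.5] yaw 172.43 tilt 6.31 lean [4.32 4.58] gap 0.328 F [-3.4  1.3  2.6]
[-0.812  0.688  1.583  0.143  0.881 -2.345] [-0.002 -0.006  0.002  0.002 -0.002 -0.006]
```

Request:
{"fn": "jog_arm", "kwargs": {"motion": [[0, 0, 0, 0, 150], [0, 0, 0, 0, 120], [0, 0, 0, 0, 80], [0, 0, 0, 0, 40], [0, 0, 0, 0, 0], [0, 0, 0, 0, 0]]}}

```text
t: 41.28
tcp_pos: [0.516, -0.3352, 0.0928]
tool_rot: [0.065, 0.996, 0.042, 0.036]
force: [0.2, 0.0, 1.3]
finger_gap: 1.0
```

```bash
python3 -c "
from h import *
a=st();snap('wrist','w38')"
```

```text
t 41.28 tcp [ 516.  -335.2   92.8] yaw 172.40 tilt 6.33 lean [4.41 4.52] gap 1.000 F [0.2 0.  1.3]
```

View pics/w38.png

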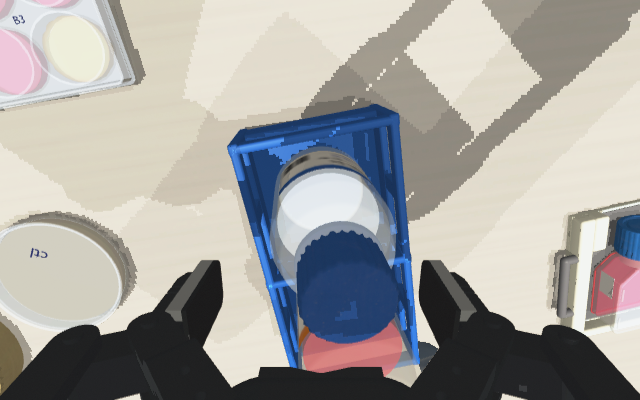

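Request:
{"fn": "jog_arm", "kwargs": {"motion": [[0, 0.4, 0.5, 0, 0], [0, 0.2, 2, 0, 0], [0, 0, 3, 0, 0], [0, 0, 3, 0, 0], [0, 0, 3, 0, 0], [-1, 0, 2, 0, 0], [-2, 0, 0, 0, 0], [-2, 1, 0, 0, 0], [-1, 1, 0, 0, 0], [0, 0, 0, 0, 0]]}}

```text
t: 42.17
tcp_pos: [0.4534, -0.3048, 0.2347]
tool_rot: [0.064, 0.996, 0.042, 0.035]
force: [-0.7, 0.3, -0.3]
finger_gap: 0.998
```

```bash
python3 - <<'E'
from h import *
a=st();s=snap('wrist','w39');w=cloud(s)
im=s['img'].astype(int)
b=(im[...,2]>im[...,0]+40)&(np.hypot(w[...,0]-.509,w[...,1]+.326)<.035)&(w[...,2]>.11)
p=w[b]*1000;print('cap',rect(w[b])[0],np.percentile(p[:,2],[5,50,95]))
q=p[p[:,2]>np.median(p[:,2])-2.5];print('plane',np.linalg.lstsq(np.c_[q[:,0]-509,q[:,1]+326,np.ones(len(q))],q[:,2],rcond=None)[0])
E
```

```text
t 42.17 tcp [ 453.4 -304.8  234.7] yaw 172.47 tilt 6.32 lean [4.34 4.58] gap 0.998 F [-0.7  0.3 -0.3]
cap [ 511.43896484 -327.28469849] [114.27197831 129.10521277 130.27938586]
plane [1.11294701e-02 3.13419257e-04 1.29264803e+02]
```

View pics/w39.png

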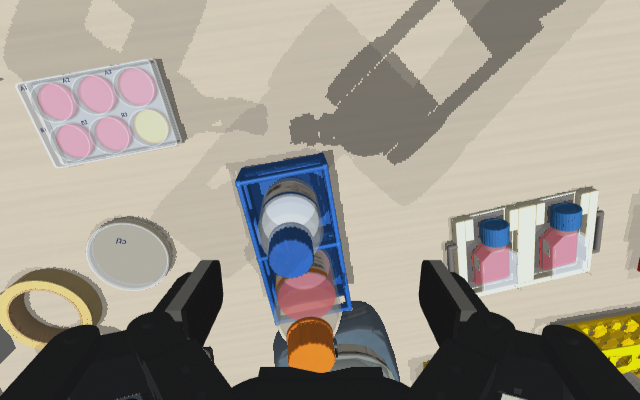

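Request:
{"fn": "jog_arm", "kwargs": {"motion": [[0, 2.5, 1.5, 0, 0], [0, 3, 1, 0, 0], [0, 3, 0, 0, 0], [0, 3, 0, 0, 0], [0, 3, 0, 0, 0], [0, 3, 0, 0, 0], [0, 3, 0, 0, 0], [0, 2, 0, 0, 0], [0, 0, 0, 0, 0], [0, 0, 0, 0, 0]]}}

```text
t: 43.05
tcp_pos: [0.4639, -0.0788, 0.2624]
tool_rot: [0.065, 0.996, 0.038, 0.043]
force: [0.4, -0.4, 0.2]
finger_gap: 0.999
```

```bash
python3 - <<'E'
from h import *
np.set_printoptions(precision=2,suppress=True)
a=st();s=snap('wrist','w40');t=snap('top','t40');snap('scene','s40');w=cloud(t)
cv2.imwrite('pics/t40c.png',cv2.resize(t['img'][130:290,140:460,::-1],(800,400),interpolation=cv2.INTER_CUBIC))
W=cloud(s)
for y,x in ((5,617),(-84.5,624)):
  print('flask wrist',np.array(fit_flask(W,(x,y,np.radians(-85)),zoff=.006,rad=.062)),'top',np.array(fit_flask(w,(x,y,np.radians(-85)),zoff=.006,rad=.062)))
  for nm,ww in (('w',W),('t',w)):
    b=(abs(ww[...,0]*1000-x-5)<22)&(abs(ww[...,1]*1000-y)<14)&(ww[...,2]<.05)&(ww[...,2]>.02);q=ww[b]*1000
    print(nm,len(q),np.linalg.lstsq(np.c_[q[:,0]-x,q[:,1]-y,np.ones(len(q))],q[:,2],rcond=None)[0])
w0=cloud(np.load('pics/top0.npz'))
for nm,c,r in (('dish',(.544,-.514),.055),('six',(.386,-.49),.085),('black',(.325,.113),.06)):
  for ww in (w0,w):
    m=obj(ww,c,r,.006,.05);print(nm,m.sum(),ww[m].mean(0)*1000)
for ww in (w0,w):
  m=obj(ww,(.592,-.319),.03,.13,.18);print('med',ww[m].mean(0)*1000)
E
```

```text
t 43.05 tcp [463.9 -78.8 262.4] yaw 172.30 tilt 6.54 lean [5.14 4.01] gap 0.999 F [ 0.4 -0.4  0.2]
flask wrist [619.69   7.59 -81.53   0.76] top [620.95   8.18 -82.56   0.8 ]
w 629 [-0.    0.   28.26]
t 132 [-0.02 -0.01 29.57]
flask wrist [626.59 -83.54 -85.14   0.77] top [627.23 -82.74 -84.1    0.81]
w 622 [-0.01 -0.   28.29]
t 133 [-0.    0.03 29.41]
dish 656 [ 545.91 -518.42   13.83]
dish 662 [ 546.05 -518.36   13.82]
six 1136 [ 388.69 -490.14   18.88]
six 1128 [ 388.5  -490.12   19.02]
black 466 [326.23 116.19  24.74]
black 162 [322.86 143.36  24.69]
med [ 595.15 -321.06  153.03]
med [ 594.96 -320.86  152.05]
```

View pics/t40c.png

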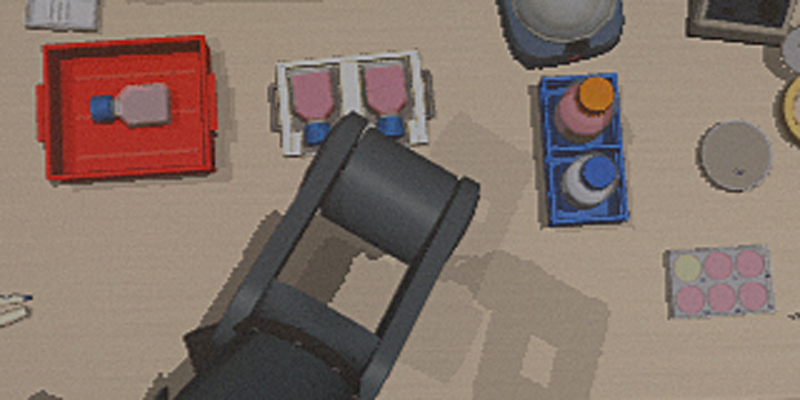

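View pics/w40.png

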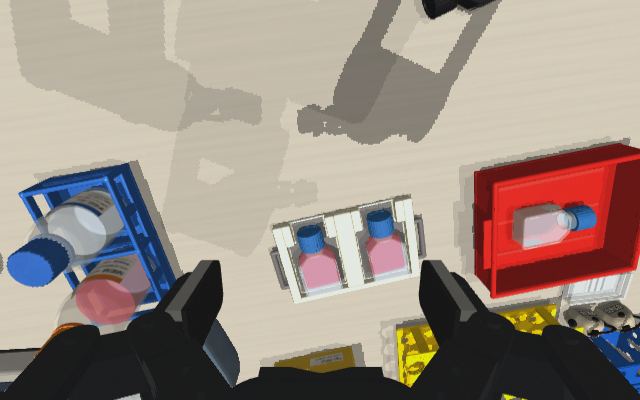

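View pics/s40.png

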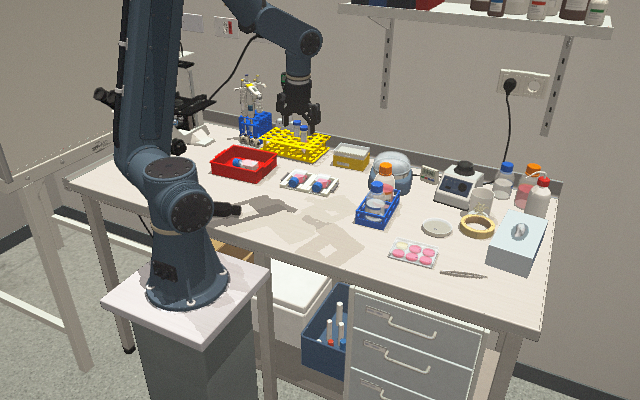

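```bash
python3 -c "
from h import *
st();print(sign_off())"
```

```text
t 43.20 tcp [463.7 -80.3 262.2] yaw 172.13 tilt 6.52 lean [5.13 4.  ] gap 1.002 F [ 0.3 -1.1  0.3]
the job is handed in; nothing more can be done
None
```

I sorted the bench in the order asked and handed the job in at t = 43 s, with the gripper open and touching nothing. `sign_off()` reports no verdict, so these results rest on my own last checks.

- **Pink flasks:** one lies in each tray pocket with its cap in the neck channel. Both tops measured level, at 28.3 mm (wrist camera) and 29.5 mm (top camera). The first was released 29.3 mm high with its weight off the gripper, the second at 28.5 mm with the tray pushing back.
- **Empty flask:** it lies flat on the floor of the red tub, top level at 28.5 mm.
- **Saline bottle:** it stands upright in the free caddy well. Its cap top is level at 129 mm, where 130 mm was expected.
- **Things to leave alone:** the orange-capped bottle, petri dish and six-well plate read within about 1 mm of where they started.

**Checks that were not clean:**
- **Tool lean:** the gripper leaned 4 to 7° for most of the job, and the moves could not correct it. The saline bottle hung about 5° off vertical while carried and righted itself on release. The flasks stayed level to within about 3°.
- **First pink flask:** its fitted direction differed from the tray's by about 3°, probably because the pocket walls bias the fit. That is within the pocket's play.
- **Black look-alike flask:** the arm partly hid it in the last top view, so I could not confirm its position there. I never went near it.

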